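# Start the next batch of handsets at the test slide

### The arm

A 7-joint arm with a two-finger parallel gripper is mounted at the origin on the work surface. World frame = base frame: x ahead of the robot, y to its left, z up, the work surface at z = 0. Lengths are in mm, angles in rad, forces in N, time in s.
With the tool pointing down it reaches from about 400 to 850 mm from the base axis. Payload 6.9 kg.
Tool frame: the origin (TCP) lies at the very end of the fingers, on their centre line; the grasp point (between the pads) lies 19 mm behind it; z points along the fingers, y is the line along which they close (so a half turn about z gives the same grasp; the last joint's range is limited). The gripper opens to 85 mm and grips with 20 to 120 N. Pads are 22 mm wide; open, the fingers measure 114 mm over their backs; the gripper's body (76 mm by 85 mm) begins 54 mm behind the grasp point. The pads swing forward as they close: fully open they stand 13 mm farther back than shut.
Start: joints at [1.435, 0.507, -0.238, 1.5, 0.126, 1.149, -0.155], TCP at [149.02, -606.963, 231.275] pointing down, gripper open.
Joint ranges: [-3.08, 3.08], [-0.24, 2.05], [-1.43, 1.35], [0, 2.5], [-1.52, 4.66], [0.17, 1.96], [-2.89, 2.89]. Speed limits (rad/s): [2.39, 2.39, 3.14, 3.14, 3.14, 3.14, 3.14].

### API

Orientations are given as a unit quaternion [w, x, y, z].
In Python, from workcell import manip gives the robot as it stands.
- The arm moves only by the tool apply_moves, never from a script. Its argument "increments" is a list that holds one entry, the list of rows, each a list of 6 numbers: the shift along the tool's x, y, z scaled (see below), then the turn, a rotation vector about the tool's x, y, z scaled (see below). In form: [[[dx, dy, dz, ax, ay, az], ...]]. A call has 1 to 5 rows; each row shifts and turns the commanded pose from where the row before left it, along the tool's axes as they then stand; what a row does not reach is not made up. The controller multiplies each number of a shift by 0.02 m and each number of a turn by 0.12 rad. A row lasts 1/10 s, in which the tool goes at most 50 mm and 8.59 degrees, less where a joint would pass 70% of its speed; a pose out of reach is approached as far as the arm can. A call with a number of a shift or a turn outside -1 to 1 is refused whole. A call with a gripper value outside its range is refused whole. "jaw" is the opening, from -1 (shut) to 1 (fully open), set as the call begins (left out, the last holds). The fingers move at their own pace and stop on an object; the grip force is fixed at half the most. Time passes only in rows, so rows that do not move let the fingers close. It gives the time, the measured TCP pose, the force, the opening and the grip force at its end, in the units of the state.
- manip.state(): the state, without advancing time (a new reading comes with each control period).
- manip.capture(name): name is "scene" or "top" or "wrist"; returns the picture (384x512x3 uint8, red, green, blue); there is no depth.
- manip.get_calibration(name): a dict with "mtx" (3x3 intrinsics, pixels), "T" (4x4, takes a point from camera to world coordinates). Camera axes: x right, y down, z forward; pixel columns grow to the right and rows downward; lengths in mm; the calibration is good to about 2 mm. The wrist camera is an equidistant fisheye: a pixel r from the principal point sees the ray r / f radians off the axis. A picture is of the moment at which its call begins: read the wrist's pose just before it. get_calibration takes no time and is no camera call; for the wrist camera it gives the pose at the moment of the call.
- manip.finish_job(): hands the job in; it is judged then, once.
The state is a dict: "time": time; "joint_pos": joint angles; "joint_vel": joint speeds; "joint_efforts": joint torques, N m; "tool_pos": TCP position; "eef_rot": TCP orientation; "wrist_force": force on the tool from outside, world axes, zero at the start; "torque": the same for the moment, N m; "width": finger opening in mm; "grip_force": force on a finger pad.
Only numpy, scipy, OpenCV 4.12 (cv2) and the standard library are available. Lean on these libraries where they do the work, as an engineer would, in place of code of your own. Each camera call takes 0.05 s, during which the arm holds its last target. There are 200 camera calls.

### The job

Change over to the next batch: switch the isolator off, and only then draw the blue carrier fully back from the test station (yellow stop) to the loading station (white stop), lay the white tested handset that is in it flat in the middle of the green pad, and lay every orange handset from the white mat flat in a nest of its own. Turn the counter's knob back to its zero stop, slide the loaded carrier fully home at the test station, and last of all switch the isolator on again. Never have the isolator on while the carrier is away from the test station, leave the other things on the bench alone, and if something slips or is knocked out of place put it right.

Things in the scene. Friction and masses are not known exactly. Their poses are not given: they have to be found in the camera images.
- isolator (a joint): Angle of the isolator's red T-handle: 0 = off (leaning 0.6 rad to the box's -x side, roughly robotwards, over the green strip), 1.2 = on (leaning 0.6 rad to its +x side, over the red strip); hinge line along the box's y. Weighted handle: past upright (0.6) it falls to the stop by itself and stays; 2 N or so at the bar moves it. Starts on.
- isolator_grip (a point): Middle of the red cross bar of the isolator handle: bar 22 mm thick, 64 mm long along the box's y, 85 mm from the hinge on a 12 mm steel stem. Moves with the handle.
- isolator_pivot (a point): Middle of the isolator's hinge line, fixed, 62 mm above the bench; x, y, z are the box's axes (+x from off to on). Grey box 100 (x) x 120 (y) x 50 mm high, fixed to the bench; two cheeks by the hinge reach 74 mm high.
- counter_knob (a joint): Angle of the batch counter's black reset knob: 0 = zero stop (its white mark at the green tick), grows clockwise seen from above up to 3.0. Turn it counter-clockwise seen from above to zero it. Stays where left; friction 0.05 N m. Starts between 1.0 and 2.6.
- counter_knob_grip (a point): On the knob's vertical axis, at the height to grip (77 mm above the bench): the knob's bar grip is 57 mm long along this frame's x, 14 mm thick along y, spans 52 to 84 mm above the bench, and turns with the knob. It stands on a white box 120 x 110 x 40 mm, fixed.
- carrier (a joint): Position of the blue carrier on its rail in m: 0 = against the stop of the loading station (white end block), 0.16 = against the stop of the test station (yellow-black end block). Slides with 2.5 N friction and stays where left. Starts at the test station, with the tested handset in its middle nest.
- carrier_post (a point): Top centre of the black post of the carrier, by which it is pulled and pushed: 20 mm diameter, 34 mm high (top 70 mm above the bench), on a tab on the robot's side of the carrier. x across the rail away from the robot, y along the rail towards the test end (the carrier travels along y), z up.
- nest0 (a point): First (nearest the white load end) nest of the blue carrier (80 mm apart, moving with it): centre of the nest floor, 36 mm above the bench; x along the nest, y along the rail towards the test end, z up. Nest 122 (x) x 58 mm (y), rims 7 mm high, ribs between nests 22 mm wide.
- nest1 (a point): Middle nest of the blue carrier (80 mm apart, moving with it): centre of the nest floor, 36 mm above the bench; x along the nest, y along the rail towards the test end, z up. Nest 122 (x) x 58 mm (y), rims 7 mm high, ribs between nests 22 mm wide.
- nest2 (a point): Last (nearest the yellow test end) nest of the blue carrier (80 mm apart, moving with it): centre of the nest floor, 36 mm above the bench; x along the nest, y along the rail towards the test end, z up. Nest 122 (x) x 58 mm (y), rims 7 mm high, ribs between nests 22 mm wide.
- handset0: One of up to three identical handsets (two or three are present; an absent one reads None from the start): orange rugged block 110 x 46 x 28 mm (x long, y wide, z thick), 0.18 kg, dark screen and keys on its +z face. Starts flat on the bench on a white mat. Origin at its centre, 14 mm above what it lies on.
- handset1: One of up to three identical handsets (two or three are present; an absent one reads None from the start): orange rugged block 110 x 46 x 28 mm (x long, y wide, z thick), 0.18 kg, dark screen and keys on its +z face. Starts flat on the bench on a white mat. Origin at its centre, 14 mm above what it lies on.
- handset2: One of up to three identical handsets (two or three are present; an absent one reads None from the start): orange rugged block 110 x 46 x 28 mm (x long, y wide, z thick), 0.18 kg, dark screen and keys on its +z face. Starts flat on the bench on a white mat. Origin at its centre, 14 mm above what it lies on.
- tested: The white tested handset: as the orange ones, 110 x 46 x 28 mm (x, y, z), origin at its centre, 0.18 kg, but white. Starts flat in the middle nest of the carrier.
- pad (a point): Middle of the green pad for tested handsets: a flat 120 (x) x 180 mm (y) marking on the bench, less than 1 mm thick; z up.
- screwdriver: Bystander: screwdriver with green handle, 190 mm. Leave alone.
- power_driver: Bystander: white electric driver, 200 mm long, 32 mm thick. Leave alone.
- bottle: Bystander: white bottle, 60 mm diameter, 150 mm tall. Leave alone.
- tape: Bystander: yellow roll of tape, 100 mm diameter, 25 mm high. Leave alone.
- parts_bin: Bystander: grey open bin 120 x 90 x 50 mm. Leave alone.
- mouse: Bystander: black computer mouse 100 x 58 x 30 mm. Leave alone.

How it is judged:
By the outcome, as a careful person would: the job done as asked, in the order asked, and still so for the second after the job is handed in, with the robot touching nothing.
Of handset0, handset1, handset2 only 2 to 3 are there at a start; the rules pass over those that are not, and their reading is None.
At some moment in a run one of handset0, handset1, handset2 may be knocked a few centimetres aside while the robot is not near it.
Once in a run the grip may slacken for a moment while it holds something.
It also fails if it takes over 208 s, if anything falls off the work surface, if the arm or the gripper's body presses on something with over 40 N, if the wrist force passes 120 N, or if a joint passes its speed limit or range.

## Working session

There is one attempt and no reset: what is moved stays moved. The work goes in short steps, Python scripts to look and compute and a tool call to move; the robot and the scene stay as the last step left them, time stands still between calls to the robot, and variables do not carry over. Pictures are saved under pics/ and viewed, at most 16 in all, crops included, and the job is handed in when it is done.

Besides the shell and the picture viewer there is one more tool, called by a JSON object that holds its "name" and its "arguments", one argument or row to a line. apply_moves: Moves the arm, as the interface text tells. Its arguments: {"type":"object","properties":{"increments":{"type":"array"},"jaw":{"type":"number"}},"required":["increments"]}

```bash
mkdir -p pics; ls; cat > h.py <<'E'
import numpy as np, cv2
from workcell import manip
from scipy.spatial.transform import Rotation as R
def save(cam,name):
    im=manip.capture(cam); cv2.imwrite(f'pics/{name}.png',cv2.cvtColor(im,cv2.COLOR_RGB2BGR)); return im
def ray(cam,u,v,z,cal=None):
    c=cal or manip.get_calibration(cam); K=np.array(c['mtx']);T=np.array(c['T'])
    x=(u-K[0,2])/K[0,0];y=(v-K[1,2])/K[1,1]
    if cam=='wrist':
        r=np.hypot(x,y); d=np.array([np.sin(r)*x/max(r,1e-9),np.sin(r)*y/max(r,1e-9),np.cos(r)])
    else: d=np.array([x,y,1.])
    d=T[:3,:3]@d; o=T[:3,3]
    return o+d*(z-o[2])/d[2]
def rot():
    q=manip.state()['eef_rot']; return R.from_quat([q[1],q[2],q[3],q[0]])
E
python3 - <<'E'
from h import *
s=manip.state(); print(s)
for c in ('scene','top'):
    im=save(c,c+'0'); k=manip.get_calibration(c); print(c,np.round(k['mtx'],1).tolist(),np.round(k['T'],3).tolist())
    b=cv2.imread(f'pics/{c}0.png'); cv2.imwrite(f'pics/{c}0b.png',cv2.resize(b,(800,600),interpolation=cv2.INTER_CUBIC))
k=manip.get_calibration('wrist'); print(np.round(k['mtx'],1).tolist(),np.round(k['T'],3).tolist())
E
```

```text
pics
{'time': 0.0, 'joint_pos': array([ 1.43550873,  0.50833557, -0.23748369,  1.5011166 ,  0.12567173,
        1.14890494, -0.15480199]), 'joint_vel': array([ 0.00016655, -0.00117523, -0.00091584,  0.00010603, -0.00055348,
       -0.00098277, -0.00213177]), 'joint_efforts': array([ 9.33145384e-05, -6.20600510e+01, -2.18694940e+00, -2.49658746e+01,
        1.27199720e-02,  1.18878263e-02,  2.47968592e-05]), 'tool_pos': array([ 148.83436479, -606.50741031,  230.43525149]), 'eef_rot': array([-8.82345239e-04,  9.92763068e-01,  1.20086212e-01, -1.20572541e-04]), 'wrist_force': array([-0.6815518 , -0.27296797, -0.26811629]), 'torque': array([ 0.00355454,  0.01672381, -0.07519871]), 'grip_force': 0.0, 'width': 85.29892541365889}
scene [[456.0, 0.0, 249.0], [0.0, 456.0, 194.2], [0.0, 0.0, 1.0]] [[0.3, 0.505, -0.809, 1778.058], [0.954, -0.169, 0.248, -354.502], [-0.011, -0.846, -0.533, 912.716], [0.0, 0.0, 0.0, 1.0]]
top [[473.0, 0.0, 253.8], [0.0, 473.0, 190.3], [0.0, 0.0, 1.0]] [[0.022, -0.987, 0.156, 335.601], [-1.0, -0.024, -0.007, 5.044], [0.011, -0.156, -0.988, 1554.896], [0.0, 0.0, 0.0, 1.0]]
[[297.3, 0.0, 249.7], [0.0, 297.3, 197.3], [0.0, 0.0, 1.0]] [[0.239, -0.93, -0.279, 219.422], [-0.971, -0.23, -0.066, -589.805], [-0.002, 0.287, -0.958, 371.459], [0.0, 0.0, 0.0, 1.0]]
```

View pics/top0b.png

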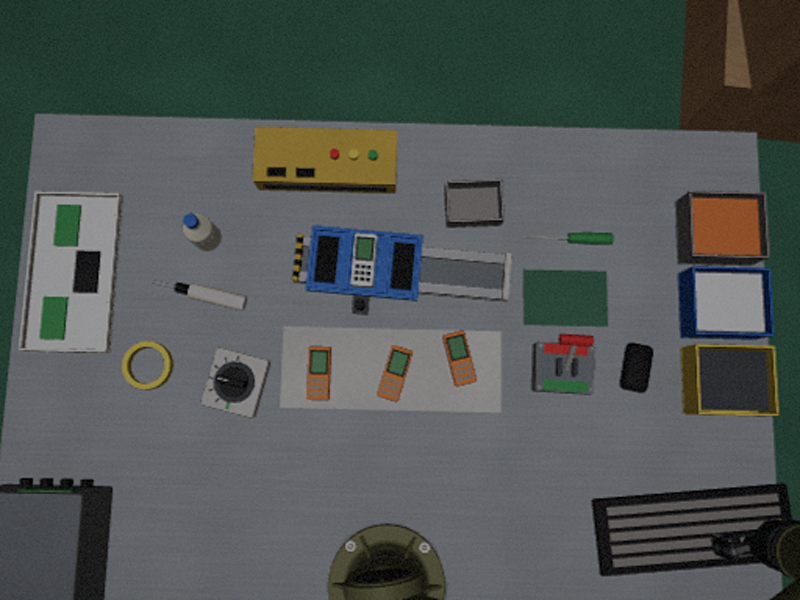

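View pics/scene0b.png

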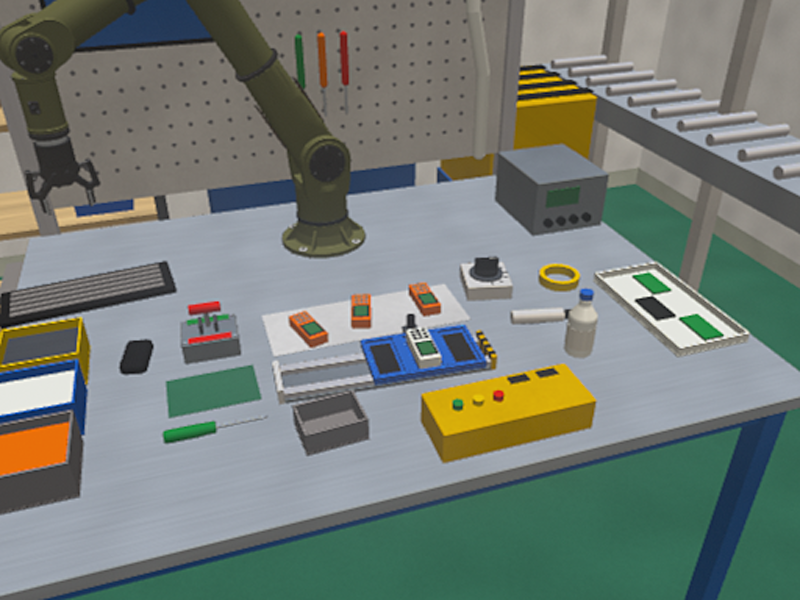

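Top view (800-wide): carrier at (365,263), post (360,306), tested (363,260), oranges at (319,373), (395,373), (460,358), pad (566,298), isolator (564,367) with its bar at (576,341) on red, and knob (235,381) with its mark left. All three oranges are present; the scene view agrees.

```bash
cat > seg.py <<'E'
from h import *
def blobs(im,cal,what,z,roi,minA=40):
    # roi in native px x0,y0,x1,y1
    hsv=cv2.cvtColor(im,cv2.COLOR_RGB2HSV).astype(int);H,S,V=hsv[...,0],hsv[...,1],hsv[...,2]
    m={'orange':(H<16)&(S>130)&(V>70),'red':((H<6)|(H>174))&(S>150)&(V>80),'green':(H>60)&(H<95)&(S>90),
       'black':(V<50),'white':(S<40)&(V>150),'blue':(H>100)&(H<125)&(S>130),'yellow':(H>20)&(H<32)&(S>130)&(V>90)}[what]
    k=np.zeros_like(m);x0,y0,x1,y1=roi;k[y0:y1,x0:x1]=1;m=(m&k).astype(np.uint8)
    m=cv2.morphologyEx(m,cv2.MORPH_CLOSE,np.ones((3,3)))
    for c in cv2.findContours(m,cv2.RETR_EXTERNAL,cv2.CHAIN_APPROX_NONE)[0]:
        if cv2.contourArea(c)<minA: continue
        P=np.array([ray('top',u,v,z,cal)[:2] for u,v in c[:,0]],np.float32)
        (cx,cy),(w,h),a=cv2.minAreaRect(P)
        if w<h: w,h,a=h,w,a+90
        print(what,'c',np.round([cx,cy],1),'size',np.round([w,h],1),'longaxis deg',round((a+90)%180-90,1),'pxc',c[:,0].mean(0).round(1))
E
python3 - <<'E'
from seg import *
c=manip.get_calibration('top')
im=cv2.cvtColor(cv2.imread('pics/top0.png'),cv2.COLOR_BGR2RGB)
blobs(im,c,'orange',28,(180,205,320,262))
blobs(im,c,'white',64,(222,145,244,185))
blobs(im,c,'green',0,(330,168,395,212))
blobs(im,c,'blue',43,(190,140,275,196))
blobs(im,c,'black',70,(222,188,240,205),15)
blobs(im,c,'red',130,(340,205,390,235),10)
blobs(im,c,'green',50,(340,235,390,255),10)
blobs(im,c,'white',40,(125,215,175,270))
blobs(im,c,'black',84,(130,225,170,262))
def up(x0,y0,x1,y1,n): cv2.imwrite(n,cv2.resize(cv2.imread('pics/top0.png')[y0:y1,x0:x1],None,fx=6,fy=6,interpolation=cv2.INTER_CUBIC))
a=cv2.imread('pics/top0.png')
cr=[cv2.resize(a[y:y+60,x:x+60],(400,400),interpolation=cv2.INTER_CUBIC) for x,y in ((120,213),(330,200))]
cv2.imwrite('pics/crop1.png',np.hstack(cr))
E
```

```text
orange c [416.9 151. ] size [105.7  45. ] longaxis deg 1.3 pxc [203.9 238.1]
orange c [420.4  -4.9] size [107.9  43.9] longaxis deg -15.7 pxc [252.5 238.5]
orange c [ 454.5 -136.9] size [107.9  44.5] longaxis deg 15.7 pxc [292.1 227.9]
green c [ 591.6 -364.9] size [176.2 114.9] longaxis deg -88.7 pxc [361.7 190.2]
blue c [648.1  64.3] size [232.9 138.2] longaxis deg 86.2 pxc [232.6 167.8]
black c [556.7  68.5] size [36. 32.] longaxis deg -4.4 pxc [230.6 193.8]
red c [ 478.4 -339.1] size [93.7 38.3] longaxis deg 86.9 pxc [363.8 220.5]
green c [ 401.7 -349.2] size [89.3 19.8] longaxis deg 87.9 pxc [361.1 246.4]
black c [393.1 312.7] size [74.8 73. ] longaxis deg -42.6 pxc [149.6 244. ]
```

View pics/crop1.png

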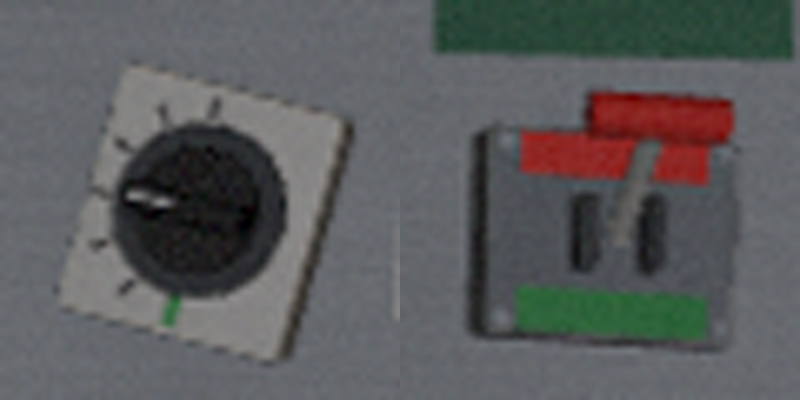

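Crop: knob centre (200,210), mark (145,197), green tick (172,310), so the knob is at about 1.5 rad. Isolator bar is at (660,118), strips red (615,158) and green (612,312), stem foot ≈(618,238).

```bash
python3 - <<'E'
from seg import *
c=manip.get_calibration('top')
im=cv2.cvtColor(cv2.imread('pics/top0.png'),cv2.COLOR_BGR2RGB)
hsv=cv2.cvtColor(im,cv2.COLOR_RGB2HSV)
print(hsv[150,226],hsv[166,226:240].tolist())
m=((hsv[...,1]<60)&(hsv[...,2]>110)).astype(np.uint8)
for n,(x0,y0,x1,y1),z in (('tested',(215,145,250,188),64),('knobbox',(122,214,178,270),40)):
    k=np.zeros_like(m);k[y0:y1,x0:x1]=m[y0:y1,x0:x1]
    for q in cv2.findContours(cv2.morphologyEx(k,cv2.MORPH_OPEN,np.ones((2,2))),cv2.RETR_EXTERNAL,cv2.CHAIN_APPROX_NONE)[0]:
        if cv2.contourArea(q)<50: continue
        P=np.array([ray('top',u,v,z,c)[:2] for u,v in q[:,0]],np.float32); print(n,cv2.minAreaRect(P))
f=.15
pt=lambda n,u,v,z:print(n,ray('top',u,v,z,c).round(1))
pt('bar',330+260*f,200+118*f,132);
for n,u,v,z in (('greenL',517,312,50),('greenR',707,318,50),('redL',520,153,50),('redR',708,166,50),('boxTL',485,128,50),('boxTR',735,140,50),('boxBR',730,345,50),('boxBL',482,333,50),('barL',590,116,132),('barR',733,119,132)): pt(n,330+(u-400)*f,200+v*f,z)
for n,u,v,z in (('kc',200,210,50),('mark0',125,191,84),('mark1',170,202,84),('tick',172,310,40),('barend',262,217,84)): pt(n,120+u*f,213+v*f,z)
a=cv2.imread('pics/top0.png')
cv2.imwrite('pics/crop2.png',cv2.resize(a[138:208,185:335],(800,373),interpolation=cv2.INTER_CUBIC))
E
```

```text
[108 191 128] [[120, 3, 150], [150, 2, 129], [60, 3, 95], [150, 11, 91], [140, 8, 92], [144, 16, 80], [126, 17, 76], [100, 10, 76], [130, 12, 62], [156, 22, 57], [150, 18, 58], [150, 4, 59], [160, 8, 95], [19, 36, 112]]
tested ((618.5255126953125, 63.06929016113281), (47.30019760131836, 51.735694885253906), 86.70149230957031)
knobbox ((364.9103698730469, 353.5278015136719), (53.71405029296875, 51.3886833190918), 77.4790267944336)
knobbox ((385.40863037109375, 294.2998352050781), (59.424259185791016, 118.59246063232422), 77.47986602783203)
knobbox ((427.635498046875, 343.037109375), (45.06346130371094, 58.935367584228516), 77.40657806396484)
bar [ 485.1 -355.4  132. ]
greenL [ 399.6 -306.6   50. ]
greenR [ 398.8 -397.    50. ]
redL [ 475.4 -308.7   50. ]
redR [ 471.2 -398.9   50. ]
boxTL [ 487. -292.   50.]
boxTR [ 484.  -412.1   50. ]
boxBR [ 386.3 -407.8   50. ]
boxBL [ 389.3 -289.8   50. ]
barL [ 485.3 -323.6  132. ]
barR [ 485.5 -388.6  132. ]
kc [392.8 318.2  50. ]
mark0 [399.4 346.2  84. ]
mark1 [394.8 325.1  84. ]
tick [345.7 330.8  40. ]
barend [388.9 282.3  84. ]
```

View pics/crop2.png

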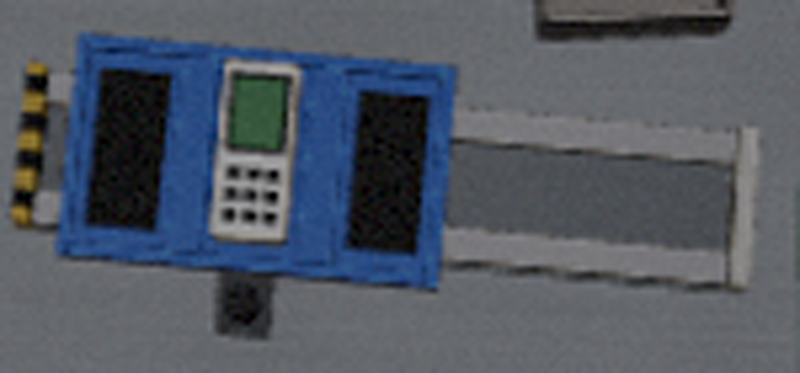

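```bash
python3 - <<'E'
from seg import *
c=manip.get_calibration('top')
def w(pts,z): return np.array([ray('top',185+u/5.333,138+v/5.333,z,c)[:2] for u,v in pts])
t=w([(228,60),(302,63),(287,243),(210,238)],64); b=w([(80,33),(457,66),(437,290),(57,254)],43)
for n,p in (('tested',t),('carrier',b)): 
    print(n,p.mean(0).round(1),(p[0]-p[1]).round(1),(p[3]-p[2]).round(1),(p[0]-p[3]).round(1),(p[1]-p[2]).round(1))
print('post',w([(241,299)],70),'white stop',w([(738,127),(758,127),(746,290),(728,288)],40).round(1).tolist())
E
```

```text
tested [648.3  62.6] [ 0.8 44.9] [ 1.9 46.2] [109.8  -7.4] [110.9  -6.1]
carrier [646.8  62.7] [ 15.1 232.5] [ 16.6 231.1] [138.2  -8.4] [139.7  -9.8]
post [[556.69755269  69.16104929]] white stop [[675.3, -231.7], [675.6, -244.0], [574.0, -236.5], [575.0, -225.5]]
```

{"name": "apply_moves", "arguments": {
  "increments": [
    [[0, 0, 0, 0, 0, 1], [0, 0, 0, 0, 0, 1], [0, 0, 0, 0, 0, 0], [0, 0, 0, 0, 0, 0], [0, 0, 0, 0, 0, 0]]
  ],
  "jaw": -1
}}

```text
time: 0.6
tool_pos: [149.1, -606.9, 231.1]
eef_rot: [-0.0, 1.0, 0.002, -0.0]
wrist_force: [0.6, -0.1, 0.3]
width: 12.3
grip_force: 0.0
```

{"name": "apply_moves", "arguments": {
  "increments": [
    [[1, -0.7, 0, 0, 0, 0], [1, -0.7, 0, 0, 0, 0], [1, -0.7, 0, 0, 0, 0], [1, -0.7, 0, 0, 0, 0], [1, -0.7, 0, 0, 0, 0]]
  ]
}}

```text
time: 1.1
tool_pos: [249.6, -536.3, 231.3]
eef_rot: [-0.0, 1.0, 0.001, 0.0]
wrist_force: [0.3, -0.5, 0.7]
width: -0.1
grip_force: 0.0
```

{"name": "apply_moves", "arguments": {
  "increments": [
    [[1, -0.7, 0, 0, 0, 0], [1, -0.7, 0, 0, 0, 0], [1, -0.7, 0, 0, 0, 0], [1, -0.7, 0, 0, 0, 0], [1, -0.7, 0, 0, 0, 0]]
  ]
}}

```text
time: 1.6
tool_pos: [349.6, -466.2, 231.3]
eef_rot: [0.0, 1.0, 0.001, 0.0]
wrist_force: [0.7, -0.6, -1.1]
width: -0.0
grip_force: 0.0
```

{"name": "apply_moves", "arguments": {
  "increments": [
    [[1, -0.7, 0, 0, 0, 0], [1, -0.7, 0, 0, 0, 0], [1, -0.7, 0, 0, 0, 0], [1, -0.7, 0, 0, 0, 0], [1, -0.7, 0, 0, 0, 0]]
  ]
}}

```text
time: 2.1
tool_pos: [449.6, -396.1, 231.3]
eef_rot: [-0.0, 1.0, 0.001, 0.0]
wrist_force: [0.4, -0.4, -0.2]
width: 0.1
grip_force: 0.0
```

{"name": "apply_moves", "arguments": {
  "increments": [
    [[1, -0.7, 0, 0, 0, 0], [1, -0.7, 0, 0, 0, 0], [1, -0.7, 0, 0, 0, 0], [0.6, -0.1, 0, 0, 0, 0], [0, 0, 0, 0, 0, 0]]
  ]
}}

```text
time: 2.6
tool_pos: [522.2, -352.0, 231.0]
eef_rot: [-0.0, 1.0, 0.002, 0.0]
wrist_force: [-1.3, -0.2, -0.3]
width: 0.1
grip_force: 0.0
```

{"name": "apply_moves", "arguments": {
  "increments": [
    [[0, 0, 1, 0, 0, 0], [0, 0, 1, 0, 0, 0], [0, 0, 1, 0, 0, 0], [0, 0, 1, 0, 0, 0], [0, 0, 1, 0, 0, 0]]
  ]
}}

```text
time: 3.1
tool_pos: [519.2, -354.6, 130.6]
eef_rot: [0.001, 1.0, -0.0, -0.0]
wrist_force: [0.3, -0.5, 0.1]
width: -0.1
grip_force: 0.0
```

{"name": "apply_moves", "arguments": {
  "increments": [
    [[0, 0, 0.8, 0, 0, 0], [-0.5, 0, 0, 0, 0, 0], [-0.5, 0, 0, 0, 0, 0], [-0.5, 0, 0, 0, 0, 0], [-0.4, 0, 0, 0, 0, 0]]
  ]
}}

```text
time: 3.6
tool_pos: [481.7, -353.6, 116.6]
eef_rot: [0.001, 1.0, -0.0, 0.001]
wrist_force: [1.7, -0.8, 0.7]
width: 0.3
grip_force: 0.8
```

{"name": "apply_moves", "arguments": {
  "increments": [
    [[-0.4, 0, 0, 0, 0, 0], [-0.4, 0, 0, 0, 0, 0], [-0.4, 0, 0, 0, 0, 0], [-0.4, 0, 0, 0, 0, 0], [-0.2, 0, 0, 0, 0, 0]]
  ]
}}

```text
time: 4.1
tool_pos: [445.4, -352.8, 115.1]
eef_rot: [-0.0, 1.0, 0.0, -0.001]
wrist_force: [-0.4, -0.3, 0.0]
width: 0.1
grip_force: 0.0
```

{"name": "apply_moves", "arguments": {
  "increments": [
    [[0, 0, 0, 0, 0, 0], [0, 0, 0, 0, 0, 0], [0, 0, 0, 0, 0, 0], [0, 0, 0, 0, 0, 0], [0, 0, 0, 0, 0, 0]]
  ]
}}

```text
time: 4.6
tool_pos: [447.0, -352.6, 115.2]
eef_rot: [-0.0, 1.0, 0.001, -0.0]
wrist_force: [0.3, -0.2, -0.2]
width: 0.2
grip_force: 0.0
```

```bash
python3 - <<'E'
from h import *
print(manip.state()['joint_pos'].round(2))
im=save('scene','s1'); b=cv2.imread('pics/s1.png'); cv2.imwrite('pics/s1c.png',cv2.resize(b[130:280,60:260],(600,450),interpolation=cv2.INTER_CUBIC))
E
```

```text
[ 0.77  0.54 -0.23  1.8   0.16  0.81 -1.1 ]
```

View pics/s1c.png

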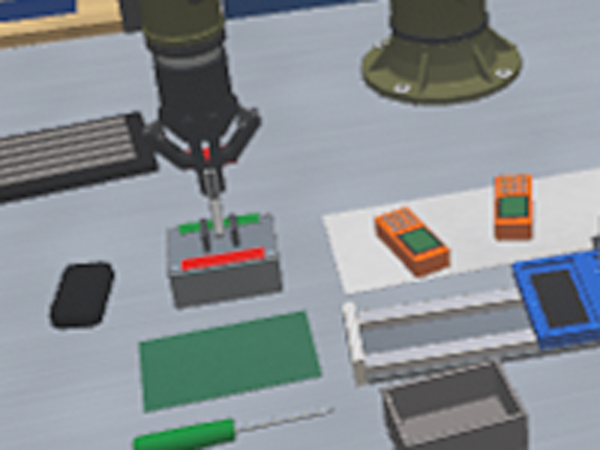

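The handle now leans robotwards past the gripper, so the isolator is off; I'll recheck it from the top. Going to the post.

{"name": "apply_moves", "arguments": {
  "increments": [
    [[0, 0, -1, 0, 0, 0], [0, 0, -1, 0, 0, 0], [0, 0, -1, 0, 0, 0], [0, 0, -1, 0, 0, 0], [0.5, -1, 0, 0, 0, 0.54]]
  ],
  "jaw": 0.4
}}

```text
time: 5.15
tool_pos: [456.5, -336.4, 197.9]
eef_rot: [0.002, 0.999, -0.035, 0.001]
wrist_force: [1.3, -0.6, -1.0]
width: 59.6
grip_force: 0.0
```

{"name": "apply_moves", "arguments": {
  "increments": [
    [[0.3, -1, 0, 0, 0, 0], [0.3, -1, 0, 0, 0, 0], [0.3, -1, 0, 0, 0, 0], [0.3, -1, 0, 0, 0, 0], [0.3, -1, 0, 0, 0, 0]]
  ]
}}

```text
time: 5.65
tool_pos: [493.4, -234.0, 195.3]
eef_rot: [0.0, 0.999, -0.032, 0.0]
wrist_force: [0.1, 0.3, 0.2]
width: 59.7
grip_force: 0.0
```

{"name": "apply_moves", "arguments": {
  "increments": [
    [[0.3, -1, 0, 0, 0, 0], [0.3, -1, 0, 0, 0, 0], [0.3, -1, 0, 0, 0, 0], [0.3, -1, 0, 0, 0, 0], [0.3, -1, 0, 0, 0, 0]]
  ]
}}

```text
time: 6.15
tool_pos: [529.7, -136.1, 195.3]
eef_rot: [-0.0, 0.999, -0.032, 0.0]
wrist_force: [0.7, 0.5, -0.2]
width: 60.1
grip_force: 0.0
```

{"name": "apply_moves", "arguments": {
  "increments": [
    [[0.2, -1, 0, 0, 0, 0], [0.2, -1, 0, 0, 0, 0], [0.2, -1, 0, 0, 0, 0], [0.2, -1, 0, 0, 0, 0], [0.2, -1, 0, 0, 0, 0]]
  ]
}}

```text
time: 6.65
tool_pos: [556.0, -37.6, 195.3]
eef_rot: [-0.0, 0.999, -0.032, 0.0]
wrist_force: [0.8, 0.2, -0.8]
width: 59.6
grip_force: 0.0
```

{"name": "apply_moves", "arguments": {
  "increments": [
    [[0, -1, 0, 0, 0, 0], [0, -1, 0, 0, 0, 0], [0, -1, 0, 0, 0, 0], [0, 0, 0, 0, 0, 0], [0, 0, 0, 0, 0, 0]]
  ]
}}

```text
time: 7.15
tool_pos: [559.6, 21.3, 195.3]
eef_rot: [0.0, 1.0, -0.032, -0.0]
wrist_force: [-0.2, -0.8, 0.8]
width: 59.7
grip_force: 0.0
```

```bash
cat > rel.py <<'E'
from h import *
def rel(x,y,z,yaw_deg):
    """increments (units of rows) from the present pose to tool-down pose with tool x at yaw"""
    s=manip.state(); r=rot(); T=R.from_euler('z',yaw_deg,degrees=True)*R.from_euler('x',180,degrees=True)
    dp=r.inv().apply(np.array([x,y,z])-s['tool_pos'])/20; da=(r.inv()*T).as_rotvec()/.12
    print('at',s['tool_pos'].round(1),'shift rows',dp.round(2),'turn rows',da.round(2),'j7',s['joint_pos'][6].round(2),'F',s['wrist_force'].round(1),'w',round(s['width'],1),'t',round(s['time'],1))
E
python3 - <<'E'
from rel import *
from seg import blobs
rel(557,69,46,-3.75)
im=save('top','t1');c=manip.get_calibration('top')
blobs(im,c,'red',132,(340,205,400,262),8); blobs(im,c,'green',50,(340,230,390,262),8)
E
```

```text
at [559.6  21.3 195.3] shift rows [-0.28 -2.37  7.46] turn rows [0.   0.   0.02] j7 -1.86 F [-0.2 -0.8  0.8] w 59.7 t 7.2
red c [ 391.  -350.9] size [60.5 17.8] longaxis deg -88.7 pxc [368. 249.]
red c [ 468.2 -332.4] size [82.  17.3] longaxis deg 88.1 pxc [361.7 223. ]
green c [ 402.7 -330.5] size [50.9 18.9] longaxis deg -88.7 pxc [354.3 245.1]
```

Isolator is off: bar at x=391. Gripping the post.

{"name": "apply_moves", "arguments": {
  "increments": [
    [[-0.1, -0.8, 0.8, 0, 0, 0], [-0.1, -0.8, 1, 0, 0, 0], [-0.1, -0.8, 1, 0, 0, 0], [0, 0, 1, 0, 0, 0], [0, 0, 1, 0, 0, 0]]
  ]
}}

```text
time: 7.7
tool_pos: [556.9, 68.8, 98.6]
eef_rot: [0.0, 0.999, -0.032, 0.0]
wrist_force: [0.1, 0.0, 0.2]
width: 59.6
grip_force: 0.0
```

{"name": "apply_moves", "arguments": {
  "increments": [
    [[0, 0, 1, 0, 0, 0], [0, 0, 1, 0, 0, 0], [0, 0, 0.6, 0, 0, 0], [0, 0, 0, 0, 0, 0], [0, 0, 0, 0, 0, 0]]
  ]
}}

```text
time: 8.2
tool_pos: [557.1, 69.2, 47.7]
eef_rot: [0.0, 0.999, -0.032, 0.0]
wrist_force: [0.3, 0.5, -0.8]
width: 60.1
grip_force: 0.0
```

{"name": "apply_moves", "arguments": {
  "increments": [
    [[0, 0, 0, 0, 0, 0], [0, 0, 0, 0, 0, 0], [0, 0, 0, 0, 0, 0], [0, 0, 0, 0, 0, 0], [0, 0, 0, 0, 0, 0]]
  ],
  "jaw": -1
}}

```text
time: 8.7
tool_pos: [557.2, 68.5, 48.4]
eef_rot: [0.001, 0.999, -0.032, 0.001]
wrist_force: [-1.3, -3.0, 7.0]
width: 17.9
grip_force: 58.4
```

{"name": "apply_moves", "arguments": {
  "increments": [
    [[0, 0.5, 0, 0, 0, 0], [0, 0.5, 0, 0, 0, 0], [0, 0.5, 0, 0, 0, 0], [0, 0.5, 0, 0, 0, 0], [0, 0.5, 0, 0, 0, 0]]
  ]
}}

```text
time: 9.2
tool_pos: [553.9, 20.2, 48.4]
eef_rot: [-0.001, 1.0, -0.032, 0.001]
wrist_force: [-1.5, 3.2, 8.2]
width: 17.9
grip_force: 59.4
```

```bash
python3 - <<'E'
from h import *
im=save('scene','s2');im=save('wrist','w2'); a=cv2.imread('pics/s2.png'); b=cv2.imread('pics/w2.png');cv2.imwrite('pics/s2c.png',np.hstack([cv2.resize(a[180:290,170:330],(400,300),interpolation=cv2.INTER_CUBIC),cv2.resize(b,(400,300))]))
E
```

```text
(no output)
```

View pics/s2c.png

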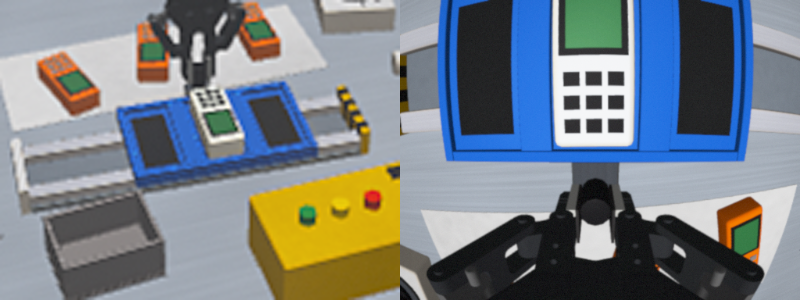

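Carrier moves with the gripper: scene view shows it off the yellow stop, wrist view shows the post between the fingers. Continue.

{"name": "apply_moves", "arguments": {
  "increments": [
    [[0, 1, 0, 0, 0, 0], [0, 1, 0, 0, 0, 0], [0, 1, 0, 0, 0, 0], [0, 1, 0, 0, 0, 0], [0, 1, 0, 0, 0, 0]]
  ]
}}

```text
time: 9.8
tool_pos: [547.3, -80.0, 48.4]
eef_rot: [-0.0, 1.0, -0.032, 0.001]
wrist_force: [-2.1, 3.1, 9.1]
width: 17.9
grip_force: 59.7
```

{"name": "apply_moves", "arguments": {
  "increments": [
    [[0, 0.2, 0, 0, 0, 0], [0, 0.2, 0, 0, 0, 0], [0, 0.1, 0, 0, 0, 0], [0, 0.1, 0, 0, 0, 0], [0, 0, 0, 0, 0, 0]]
  ]
}}

```text
time: 10.3
tool_pos: [546.6, -91.2, 48.4]
eef_rot: [-0.001, 0.999, -0.032, 0.001]
wrist_force: [-2.4, 4.0, 9.3]
width: 17.8
grip_force: 59.9
```

{"name": "apply_moves", "arguments": {
  "increments": [
    [[0, 0.05, 0, 0, 0, 0], [0, 0.05, 0, 0, 0, 0], [0, 0.05, 0, 0, 0, 0], [0, 0, 0, 0, 0, 0], [0, 0, 0, 0, 0, 0]]
  ]
}}

```text
time: 10.8
tool_pos: [546.6, -91.3, 48.4]
eef_rot: [-0.002, 1.0, -0.03, 0.001]
wrist_force: [-2.6, 11.1, 10.2]
width: 17.9
grip_force: 59.9
```

At the stop. Release and go over the tested handset.

{"name": "apply_moves", "arguments": {
  "increments": [
    [[0, -0.1, 0, 0, 0, 0], [0, 0, 0, 0, 0, 0], [0, 0, 0, 0, 0, 0], [0, 0, 0, 0, 0, 0], [0, 0, -1, 0, 0, 0]]
  ],
  "jaw": 0.65
}}

```text
time: 11.3
tool_pos: [544.7, -93.4, 65.5]
eef_rot: [-0.0, 0.999, -0.032, -0.002]
wrist_force: [-0.8, -1.1, -0.8]
width: 70.4
grip_force: 0.0
```

{"name": "apply_moves", "arguments": {
  "increments": [
    [[0, 0, -1, 0, 0, 0], [0, 0, -1, 0, 0, 0], [0, 0, -1, 0, 0, 0], [1, 0, 0, 0, 0, 0], [1, 0, 0, 0, 0, 0]]
  ]
}}

```text
time: 11.8
tool_pos: [586.8, -96.3, 128.4]
eef_rot: [0.0, 0.999, -0.032, 0.001]
wrist_force: [-0.3, 1.4, -0.3]
width: 70.6
grip_force: 0.0
```

{"name": "apply_moves", "arguments": {
  "increments": [
    [[1, 0, 0, 0, 0, 0], [1, 0, 0, 0, 0, 0], [0.5, 0, 0, 0, 0, 0], [0, 0, 0, 0, 0, 0], [0, 0, 0, 0, 0, 0]]
  ]
}}

```text
time: 12.3
tool_pos: [635.2, -98.8, 126.9]
eef_rot: [0.0, 0.999, -0.032, -0.001]
wrist_force: [-0.1, 0.3, -0.6]
width: 70.2
grip_force: 0.0
```

```bash
python3 - <<'E'
from rel import *
rel(637.4,-97.2,44,-3.8)
im=save('wrist','w3'); im=save('top','t3'); cv2.imwrite('pics/c3.png',np.hstack([cv2.resize(cv2.imread('pics/w3.png'),(400,300)),cv2.resize(cv2.imread('pics/t3.png')[130:250,210:370],(400,300))]))
E
```

```text
at [635.2 -98.8 126.9] shift rows [ 0.11 -0.09  4.15] turn rows [0.   0.01 0.02] j7 -1.71 F [-0.1  0.3 -0.6] w 70.2 t 12.3
```

View pics/c3.png

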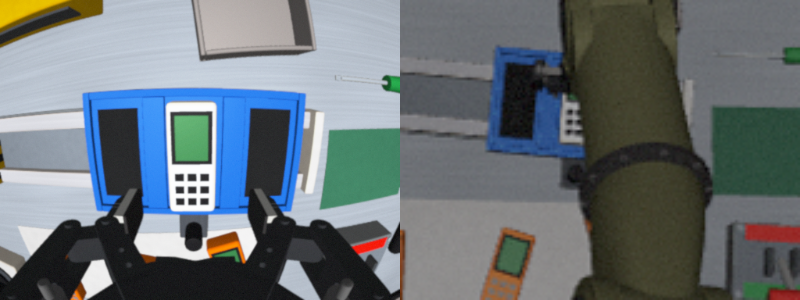

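Wrist view: the tested handset is centred between the fingers. Descend and grip.

{"name": "apply_moves", "arguments": {
  "increments": [
    [[0.1, -0.1, 1, 0, 0, 0], [0, 0, 1, 0, 0, 0], [0, 0, 1, 0, 0, 0], [0, 0, 0.8, 0, 0, 0], [0, 0, 0.3, 0, 0, 0]]
  ]
}}

```text
time: 12.9
tool_pos: [636.6, -96.9, 43.9]
eef_rot: [-0.0, 0.999, -0.032, -0.001]
wrist_force: [-0.5, 0.5, 0.1]
width: 70.7
grip_force: 0.0
```

{"name": "apply_moves", "arguments": {
  "increments": [
    [[0, 0, 0, 0, 0, 0], [0, 0, 0, 0, 0, 0], [0, 0, 0, 0, 0, 0], [0, 0, 0, 0, 0, 0], [0, 0, 0, 0, 0, 0]]
  ],
  "jaw": -1
}}

```text
time: 13.4
tool_pos: [638.7, -96.9, 46.4]
eef_rot: [0.0, 0.999, -0.032, 0.001]
wrist_force: [-1.6, -0.4, 6.8]
width: 44.7
grip_force: 63.2
```

{"name": "apply_moves", "arguments": {
  "increments": [
    [[0, 0, -0.5, 0, 0, 0], [0, 0, -1, 0, 0, 0], [0, 0, -1, 0, 0, 0], [0, 0, -1, 0, 0, 0], [0, 0, 0, 0, 0, 0]]
  ]
}}

```text
time: 13.9
tool_pos: [640.0, -96.9, 118.3]
eef_rot: [0.0, 0.999, -0.032, 0.003]
wrist_force: [0.7, -0.3, -3.0]
width: 44.9
grip_force: 62.4
```

```bash
python3 - <<'E'
from rel import *
rel(591.5,-365,115,0)
im=save('wrist','w4')
E
```

```text
at [640.  -96.9 118.3] shift rows [-1.56 13.53  0.16] turn rows [ 0.   -0.04 -0.53] j7 -1.71 F [ 0.7 -0.3 -3. ] w 44.9 t 13.9
```

View pics/w4.png

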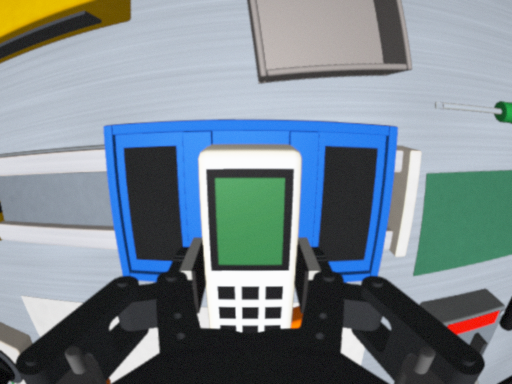

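{"name": "apply_moves", "arguments": {
  "increments": [
    [[0, 0, -0.5, 0, 0, -0.53], [-0.2, 1, 0, 0, 0, 0], [-0.2, 1, 0, 0, 0, 0], [-0.2, 1, 0, 0, 0, 0], [-0.2, 1, 0, 0, 0, 0]]
  ]
}}

```text
time: 14.45
tool_pos: [621.2, -177.5, 123.6]
eef_rot: [-0.0, 1.0, -0.0, -0.001]
wrist_force: [0.1, 0.5, -2.5]
width: 44.4
grip_force: 62.4
```

{"name": "apply_moves", "arguments": {
  "increments": [
    [[-0.2, 1, 0, 0, 0, 0], [-0.2, 1, 0, 0, 0, 0], [-0.2, 1, 0, 0, 0, 0], [-0.2, 1, 0, 0, 0, 0], [-0.2, 1, 0, 0, 0, 0]]
  ]
}}

```text
time: 14.95
tool_pos: [601.1, -277.4, 123.5]
eef_rot: [-0.001, 1.0, -0.0, -0.001]
wrist_force: [-0.7, 0.4, -1.5]
width: 44.9
grip_force: 62.4
```

{"name": "apply_moves", "arguments": {
  "increments": [
    [[-0.2, 1, 0, 0, 0, 0], [-0.2, 1, 0, 0, 0, 0], [-0.2, 1, 0, 0, 0, 0], [0, 1, 0, 0, 0, 0], [0, 0.4, 0, 0, 0, 0]]
  ]
}}

```text
time: 15.45
tool_pos: [588.5, -367.4, 123.4]
eef_rot: [0.0, 1.0, -0.002, -0.001]
wrist_force: [0.4, -0.2, -2.2]
width: 44.6
grip_force: 62.3
```

```bash
python3 - <<'E'
from rel import *
rel(591.5,-365,12,0)
E
```

```text
at [ 588.5 -367.4  123.4] shift rows [ 0.16 -0.12  5.57] turn rows [ 0.    0.02 -0.03] j7 -1.25 F [ 0.4 -0.2 -2.2] w 44.6 t 15.4
```

{"name": "apply_moves", "arguments": {
  "increments": [
    [[0.1, -0.1, 1, 0, 0, 0], [0, 0, 1, 0, 0, 0], [0, 0, 1, 0, 0, 0], [0, 0, 1, 0, 0, 0], [0, 0, 1, 0, 0, 0]]
  ]
}}

```text
time: 15.95
tool_pos: [591.9, -361.5, 23.5]
eef_rot: [-0.001, 1.0, 0.0, -0.001]
wrist_force: [0.1, -0.5, -2.7]
width: 44.7
grip_force: 62.4
```

{"name": "apply_moves", "arguments": {
  "increments": [
    [[0, 0, 0.3, 0, 0, 0], [0, 0, 0.2, 0, 0, 0], [0, 0, 0.1, 0, 0, 0], [0, 0, 0, 0, 0, 0], [0, 0, 0, 0, 0, 0]]
  ]
}}

```text
time: 16.45
tool_pos: [592.7, -363.0, 14.2]
eef_rot: [0.0, 1.0, -0.0, 0.001]
wrist_force: [0.4, -0.5, -1.5]
width: 44.9
grip_force: 62.3
```

{"name": "apply_moves", "arguments": {
  "increments": [
    [[0, 0, 0.1, 0, 0, 0], [0, 0, 0.1, 0, 0, 0], [0, 0, 0, 0, 0, 0], [0, 0, 0, 0, 0, 0], [0, 0, 0, 0, 0, 0]]
  ]
}}

```text
time: 16.95
tool_pos: [592.5, -363.1, 10.4]
eef_rot: [0.0, 1.0, -0.0, 0.0]
wrist_force: [-1.9, 0.8, 5.0]
width: 44.7
grip_force: 63.2
```

{"name": "apply_moves", "arguments": {
  "increments": [
    [[0, 0, 0, 0, 0, 0], [0, 0, 0, 0, 0, 0], [0, 0, 0, 0, 0, 0], [0, 0, -0.5, 0, 0, 0], [0, 0, -1, 0, 0, 0]]
  ],
  "jaw": 0.65
}}

```text
time: 17.45
tool_pos: [591.2, -362.3, 38.4]
eef_rot: [-0.001, 1.0, -0.0, -0.001]
wrist_force: [-0.6, -0.2, -0.9]
width: 70.6
grip_force: 0.0
```

{"name": "apply_moves", "arguments": {
  "increments": [
    [[0, 0, -1, 0, 0, 0], [0, 0, -1, 0, 0, 0], [0, 0, -1, 0, 0, 0], [0, 0, -1, 0, 0, 0], [0, 0, -1, 0, 0, 0]]
  ]
}}

```text
time: 17.95
tool_pos: [592.2, -362.8, 140.9]
eef_rot: [0.0, 1.0, -0.0, 0.0]
wrist_force: [-0.0, -0.7, -1.0]
width: 70.5
grip_force: 0.0
```

{"name": "apply_moves", "arguments": {
  "increments": [
    [[-0.7, 0, -1, 0, 0, 0], [-0.7, 0, -1, 0, 0, 0], [-0.7, 0, 0, 0, 0, 0], [-0.7, 0, 0, 0, 0, 0], [-0.7, 0, 0, 0, 0, 0]]
  ]
}}

```text
time: 18.45
tool_pos: [521.7, -362.8, 180.3]
eef_rot: [0.0, 1.0, -0.0, 0.0]
wrist_force: [0.6, -0.3, -0.0]
width: 70.5
grip_force: 0.0
```

```bash
python3 - <<'E'
from rel import *
from seg import blobs
c=manip.get_calibration('top'); im=save('top','t5')
blobs(im,c,'orange',28,(180,195,320,262)); blobs(im,c,'blue',43,(220,140,340,205)); 
blobs(im,c,'black',40,(280,140,330,200))
rel(454.5,-136.9,120,15.7)
cv2.imwrite('pics/c5.png',cv2.resize(cv2.imread('pics/t5.png')[130:265,190:400],(800,514),interpolation=cv2.INTER_CUBIC))
E
```

```text
orange c [416.9 151. ] size [105.7  45. ] longaxis deg 1.3 pxc [203.9 238.3]
orange c [420.4  -5.1] size [107.9  43.8] longaxis deg -16.0 pxc [252.5 238.5]
orange c [ 454.7 -137.4] size [107.8  44.5] longaxis deg 15.1 pxc [293.8 228.9]
blue c [637.4 -95. ] size [232.5 138.3] longaxis deg 86.1 pxc [281.7 172.1]
black c [ 633.2 -174.8] size [96.4 41.5] longaxis deg -3.9 pxc [306.  174.4]
black c [ 638.4 -104.6] size [93.4 29.5] longaxis deg 0.8 pxc [283.7 171.6]
black c [ 738.4 -166.2] size [116.1   9.4] longaxis deg -86.0 pxc [303.2 142.6]
at [ 519.2 -363.5  180.3] shift rows [ -3.25 -11.33   3.01] turn rows [ 0.01  0.01 -2.3 ] j7 -1.19 F [-2.4  0.4  0.2] w 70.5 t 18.5
```

View pics/c5.png

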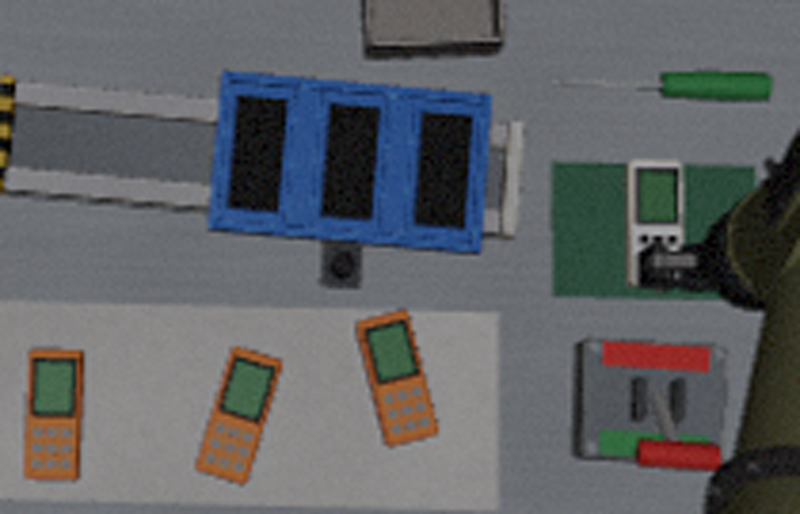

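Tested handset lies in the pad middle, and the isolator is off. The carrier is about 160 mm back. Three orange handsets at (55,415), (240,415), (398,378). Next: the right-hand orange into nest0.

{"name": "apply_moves", "arguments": {
  "increments": [
    [[-0.3, -1, 0, 0, 0, 0], [-0.3, -1, 0, 0, 0, 0], [-0.3, -1, 0, 0, 0, 0], [-0.3, -1, 0, 0, 0, 0], [-0.3, -1, 0, 0, 0, 0]]
  ]
}}

```text
time: 19.0
tool_pos: [492.5, -261.9, 179.9]
eef_rot: [0.0, 1.0, -0.0, 0.0]
wrist_force: [0.3, 0.5, -0.5]
width: 70.5
grip_force: 0.0
```

{"name": "apply_moves", "arguments": {
  "increments": [
    [[-0.3, -1, 0, 0, 0, 0], [-0.3, -1, 0, 0, 0, 0], [-0.3, -1, 0.5, 0, 0, 0], [-0.3, -1, 0.5, 0, 0, 0], [-0.3, -1, 1, 0, 0, 0]]
  ]
}}

```text
time: 19.5
tool_pos: [463.5, -162.1, 140.5]
eef_rot: [0.001, 1.0, -0.0, 0.002]
wrist_force: [0.3, -1.0, -0.0]
width: 70.6
grip_force: 0.0
```

{"name": "apply_moves", "arguments": {
  "increments": [
    [[-0.3, -1, 1, 0, 0, 0], [0, -0.3, 0, 0, 0, -0.8], [0, 0, 0, 0, 0, -0.8], [0, 0, 0, 0, 0, -0.7], [0, 0, 0, 0, 0, 0]]
  ]
}}

```text
time: 20.0
tool_pos: [456.9, -136.7, 119.7]
eef_rot: [0.0, 0.99, 0.138, 0.0]
wrist_force: [0.1, -0.4, 0.1]
width: 70.1
grip_force: 0.0
```

```bash
python3 - <<'E'
from rel import *
rel(454.7,-137.2,8,15.4)
E
```

```text
at [ 456.9 -136.7  119.7] shift rows [-0.12 -0.01  5.59] turn rows [ 0.   -0.01  0.07] j7 -1.35 F [ 0.1 -0.4  0.1] w 70.1 t 20.0
```

{"name": "apply_moves", "arguments": {
  "increments": [
    [[-0.1, 0, 1, 0, 0, 0], [0, 0, 1, 0, 0, 0], [0, 0, 1, 0, 0, 0], [0, 0, 1, 0, 0, 0], [0, 0, 1, 0, 0, 0]]
  ]
}}

```text
time: 20.5
tool_pos: [455.0, -137.5, 18.9]
eef_rot: [0.0, 0.991, 0.136, 0.001]
wrist_force: [-1.0, -0.8, -0.0]
width: 70.8
grip_force: 0.0
```

{"name": "apply_moves", "arguments": {
  "increments": [
    [[0, 0, 0.4, 0, 0, 0], [0, 0, 0.2, 0, 0, 0], [0, 0, 0, 0, 0, 0], [0, 0, 0, 0, 0, 0], [0, 0, 0, 0, 0, 0]]
  ]
}}

```text
time: 21.0
tool_pos: [454.8, -137.5, 8.0]
eef_rot: [0.0, 0.991, 0.137, 0.001]
wrist_force: [-0.1, -0.3, 1.1]
width: 70.5
grip_force: 0.0
```

{"name": "apply_moves", "arguments": {
  "increments": [
    [[0, 0, 0, 0, 0, 0], [0, 0, 0, 0, 0, 0], [0, 0, 0, 0, 0, 0], [0, 0, 0, 0, 0, 0], [0, 0, 0, 0, 0, 0]]
  ],
  "jaw": -1
}}

```text
time: 21.5
tool_pos: [454.7, -137.6, 8.0]
eef_rot: [0.0, 0.991, 0.137, 0.0]
wrist_force: [-1.4, -0.5, 7.5]
width: 44.8
grip_force: 61.3
```

{"name": "apply_moves", "arguments": {
  "increments": [
    [[0, 0, -0.5, 0, 0, 0], [0, 0, -1, 0, 0, 0], [0, 0, -1, 0, 0, 0], [0, 0, -1, 0, 0, 0], [0, 0, -1, 0, 0, 0]]
  ]
}}

```text
time: 22.0
tool_pos: [453.8, -137.2, 98.5]
eef_rot: [-0.0, 0.991, 0.137, -0.0]
wrist_force: [0.1, -0.3, -1.7]
width: 44.6
grip_force: 62.1
```

{"name": "apply_moves", "arguments": {
  "increments": [
    [[0, 0, -1, 0, 0, 0.8], [0, 0, -0.5, 0, 0, 0.8], [0, 0, 0, 0, 0, 0.8], [0, 0, 0, 0, 0, 0.4], [0, 0, 0, 0, 0, 0]]
  ]
}}

```text
time: 22.5
tool_pos: [454.0, -137.2, 127.8]
eef_rot: [0.0, 1.0, -0.03, -0.0]
wrist_force: [0.7, -0.7, -1.5]
width: 44.5
grip_force: 62.2
```

```bash
python3 - <<'E'
from rel import *
rel(632.4,-176,47,-3.8)
E
```

```text
at [ 454.  -137.2  127.8] shift rows [9.02 1.4  4.04] turn rows [0.   0.   0.05] j7 -1.61 F [ 0.7 -0.7 -1.5] w 44.5 t 22.5
```

{"name": "apply_moves", "arguments": {
  "increments": [
    [[1, 0.15, 0, 0, 0, 0], [1, 0.15, 0, 0, 0, 0], [1, 0.15, 0, 0, 0, 0], [1, 0.15, 0, 0, 0, 0], [1, 0.15, 0, 0, 0, 0]]
  ]
}}

```text
time: 23.0
tool_pos: [553.6, -158.4, 127.3]
eef_rot: [-0.0, 1.0, -0.029, -0.0]
wrist_force: [-0.7, 0.9, -1.4]
width: 44.4
grip_force: 62.2
```

{"name": "apply_moves", "arguments": {
  "increments": [
    [[1, 0.15, 0, 0, 0, 0], [1, 0.15, 0, 0, 0, 0], [1, 0.2, 0, 0, 0, 0], [1, 0.15, 0, 0, 0, 0], [0, 0, 0.5, 0, 0, 0]]
  ]
}}

```text
time: 23.5
tool_pos: [635.1, -176.4, 118.0]
eef_rot: [-0.0, 1.0, -0.029, 0.002]
wrist_force: [0.9, 0.2, -1.7]
width: 44.9
grip_force: 62.3
```

{"name": "apply_moves", "arguments": {
  "increments": [
    [[0, 0, 1, 0, 0, 0], [0, 0, 1, 0, 0, 0], [0, 0, 0.5, 0, 0, 0], [0, 0, 0, 0, 0, 0], [0, 0, 0, 0, 0, 0]]
  ]
}}

```text
time: 24.0
tool_pos: [632.3, -176.1, 67.7]
eef_rot: [-0.0, 1.0, -0.03, 0.0]
wrist_force: [0.4, 0.7, -2.3]
width: 44.8
grip_force: 62.2
```

```bash
python3 - <<'E'
from rel import *
rel(632.4,-176,46,-3.8)
save('wrist','w6')
E
```

```text
at [ 632.3 -176.1   67.7] shift rows [ 0.   -0.    1.09] turn rows [-0.   -0.    0.05] j7 -1.63 F [ 0.4  0.7 -2.3] w 44.8 t 24.0
```

View pics/w6.png

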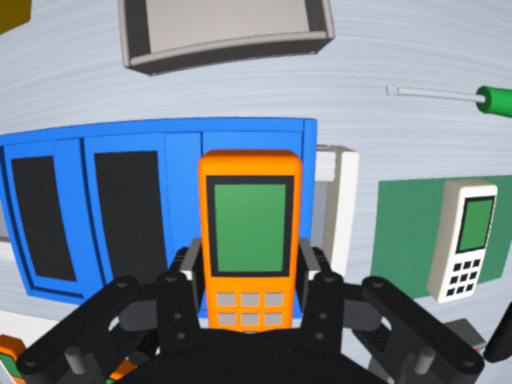

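Handset sits centred over nest0 (wrist view). Lowering and releasing.

{"name": "apply_moves", "arguments": {
  "increments": [
    [[0, 0, 0.5, 0, 0, 0], [0, 0, 0.4, 0, 0, 0], [0, 0, 0.2, 0, 0, 0], [0, 0, 0.05, 0, 0, 0], [0, 0, 0, 0, 0, 0]]
  ]
}}

```text
time: 24.55
tool_pos: [632.2, -176.1, 44.2]
eef_rot: [0.0, 1.0, -0.03, -0.0]
wrist_force: [0.3, 0.2, -1.7]
width: 44.9
grip_force: 62.3
```

{"name": "apply_moves", "arguments": {
  "increments": [
    [[0, 0, 0, 0, 0, 0], [0, 0, 0, 0, 0, 0], [0, 0, 0, 0, 0, 0], [0, 0, -0.5, 0, 0, 0], [0, 0, -1, 0, 0, 0]]
  ],
  "jaw": 0.4
}}

```text
time: 25.05
tool_pos: [631.4, -176.0, 73.7]
eef_rot: [-0.0, 1.0, -0.03, -0.001]
wrist_force: [0.1, -0.3, 0.5]
width: 59.6
grip_force: 0.0
```

{"name": "apply_moves", "arguments": {
  "increments": [
    [[0, 0, -1, 0, 0, 0], [0, 0, -1, 0, 0, 0], [0, 0, -1, 0, 0, 0], [0, 0, -1, 0, 0, 0], [-1, -1, -1, 0, 0, 0]]
  ],
  "jaw": 0.65
}}

```text
time: 25.55
tool_pos: [614.7, -158.0, 175.6]
eef_rot: [0.001, 0.999, -0.032, 0.001]
wrist_force: [-0.1, 0.5, -0.8]
width: 70.7
grip_force: 0.0
```

```bash
python3 - <<'E'
from rel import *
from seg import blobs
c=manip.get_calibration('top'); im=save('top','t7')
blobs(im,c,'orange',28,(180,195,320,262)); blobs(im,c,'orange',64,(220,140,340,195)); 
rel(420.4,-5.1,120,-15.8)
E
```

```text
orange c [416.9 151. ] size [105.7  45. ] longaxis deg 1.3 pxc [203.9 238.3]
orange c [420.4  -4.9] size [107.9  43.9] longaxis deg -15.7 pxc [252.5 238.5]
orange c [ 607.1 -160.9] size [61.6 22.5] longaxis deg 0.3 pxc [302.3 181.3]
at [ 612.8 -151.5  179.4] shift rows [-10.05  -6.74   2.94] turn rows [-0.01 -0.03  1.81] j7 -1.62 F [-2.1  3.5  1.2] w 70.5 t 25.6
```

{"name": "apply_moves", "arguments": {
  "increments": [
    [[-1, -0.7, 0, 0, 0, 0], [-1, -0.7, 0, 0, 0, 0], [-1, -0.7, 0, 0, 0, 0], [-1, -0.7, 0, 0, 0, 0], [-1, -0.7, 0, 0, 0, 0]]
  ]
}}

```text
time: 26.1
tool_pos: [517.3, -78.3, 175.1]
eef_rot: [0.0, 1.0, -0.03, 0.001]
wrist_force: [0.4, -0.1, 0.3]
width: 70.6
grip_force: 0.0
```

{"name": "apply_moves", "arguments": {
  "increments": [
    [[-1, -0.7, 0, 0, 0, 0], [-1, -0.7, 0, 0, 0, 0], [-1, -0.7, 0.5, 0, 0, 0], [-1, -0.6, 0.5, 0, 0, 0], [-1, -0.5, 1, 0, 0, 0]]
  ]
}}

```text
time: 26.6
tool_pos: [422.4, -8.2, 135.5]
eef_rot: [-0.0, 1.0, -0.03, 0.002]
wrist_force: [0.1, -0.6, -0.6]
width: 70.1
grip_force: 0.0
```

{"name": "apply_moves", "arguments": {
  "increments": [
    [[0, 0, 0.5, 0, 0, 0.6], [0, 0, 0.5, 0, 0, 0.6], [0, 0, 0, 0, 0, 0.6], [0, 0, 0, 0, 0, 0], [0, 0, 0, 0, 0, 0]]
  ]
}}

```text
time: 27.1
tool_pos: [422.4, -9.0, 114.8]
eef_rot: [-0.0, 0.991, -0.137, 0.001]
wrist_force: [0.1, 0.0, -0.3]
width: 70.4
grip_force: 0.0
```

```bash
python3 - <<'E'
from rel import *
rel(420.4,-5.,8,-15.8)
save('wrist','w8a')
E
```

```text
at [422.4  -9.  114.8] shift rows [-0.15 -0.16  5.34] turn rows [-0.   -0.01  0.01] j7 -2.09 F [ 0.1  0.  -0.3] w 70.4 t 27.1
```

{"name": "apply_moves", "arguments": {
  "increments": [
    [[-0.15, -0.15, 1, 0, 0, 0], [0, 0, 1, 0, 0, 0], [0, 0, 1, 0, 0, 0], [0, 0, 1, 0, 0, 0], [0, 0, 0.8, 0, 0, 0]]
  ]
}}

```text
time: 27.65
tool_pos: [420.2, -5.4, 17.7]
eef_rot: [-0.0, 0.991, -0.137, 0.0]
wrist_force: [0.1, 0.1, -0.2]
width: 70.3
grip_force: 0.0
```

{"name": "apply_moves", "arguments": {
  "increments": [
    [[0, 0, 0.4, 0, 0, 0], [0, 0, 0.15, 0, 0, 0], [0, 0, 0, 0, 0, 0], [0, 0, 0, 0, 0, 0], [0, 0, 0, 0, 0, 0]]
  ]
}}

```text
time: 28.15
tool_pos: [420.4, -5.5, 7.9]
eef_rot: [-0.0, 0.99, -0.138, 0.001]
wrist_force: [-0.1, 0.1, -0.5]
width: 70.6
grip_force: 0.0
```

{"name": "apply_moves", "arguments": {
  "increments": [
    [[0, 0, 0, 0, 0, 0], [0, 0, 0, 0, 0, 0], [0, 0, 0, 0, 0, 0], [0, 0, 0, 0, 0, 0], [0, 0, 0, 0, 0, 0]]
  ],
  "jaw": -1
}}

```text
time: 28.65
tool_pos: [420.1, -5.6, 7.9]
eef_rot: [0.0, 0.99, -0.138, 0.0]
wrist_force: [-2.0, -0.2, 8.9]
width: 44.7
grip_force: 61.1
```

{"name": "apply_moves", "arguments": {
  "increments": [
    [[0, 0, -0.5, 0, 0, 0], [0, 0, -1, 0, 0, 0], [0, 0, -1, 0, 0, 0], [0, 0, -1, 0, 0, 0], [0, 0, -1, 0, 0, 0]]
  ]
}}

```text
time: 29.15
tool_pos: [419.5, -5.4, 98.1]
eef_rot: [0.0, 0.99, -0.138, -0.0]
wrist_force: [0.7, -0.4, -3.6]
width: 44.5
grip_force: 62.2
```

{"name": "apply_moves", "arguments": {
  "increments": [
    [[0, 0, -1, 0, 0, -0.6], [0, 0, -0.5, 0, 0, -0.6], [0, 0, 0, 0, 0, -0.55], [0, 0, 0, 0, 0, 0], [0, 0, 0, 0, 0, 0]]
  ]
}}

```text
time: 29.65
tool_pos: [419.5, -5.6, 127.1]
eef_rot: [-0.0, 0.999, -0.034, -0.0]
wrist_force: [0.9, -0.1, -1.8]
width: 44.6
grip_force: 62.4
```

```bash
python3 - <<'E'
from rel import *
rel(637.7,-96.2,46,-3.8)
E
```

```text
at [419.5  -5.6 127.1] shift rows [11.2   3.77  4.05] turn rows [ 0.    0.01 -0.02] j7 -1.92 F [ 0.9 -0.1 -1.8] w 44.6 t 29.6
```

{"name": "apply_moves", "arguments": {
  "increments": [
    [[1, 0.35, 0, 0, 0, 0], [1, 0.35, 0, 0, 0, 0], [1, 0.35, 0, 0, 0, 0], [1, 0.35, 0, 0, 0, 0], [1, 0.35, 0, 0, 0, 0]]
  ]
}}

```text
time: 30.15
tool_pos: [517.7, -47.3, 126.7]
eef_rot: [-0.0, 0.999, -0.034, -0.001]
wrist_force: [-1.0, -0.1, -1.3]
width: 44.8
grip_force: 62.3
```

{"name": "apply_moves", "arguments": {
  "increments": [
    [[1, 0.35, 0, 0, 0, 0], [1, 0.35, 0, 0, 0, 0], [1, 0.35, 0, 0, 0, 0], [1, 0.35, 0, 0, 0, 0], [1, 0.35, 0, 0, 0, 0]]
  ]
}}

```text
time: 30.65
tool_pos: [615.1, -88.8, 126.3]
eef_rot: [-0.0, 0.999, -0.034, -0.001]
wrist_force: [0.6, -0.3, -2.3]
width: 44.9
grip_force: 62.3
```

{"name": "apply_moves", "arguments": {
  "increments": [
    [[1, 0.27, 0, 0, 0, 0], [0.2, 0, 0, 0, 0, 0], [0, 0, 1, 0, 0, 0], [0, 0, 1, 0, 0, 0], [0, 0, 0.8, 0, 0, 0]]
  ]
}}

```text
time: 31.15
tool_pos: [637.0, -94.9, 69.6]
eef_rot: [-0.0, 0.999, -0.034, -0.001]
wrist_force: [-0.4, -1.7, -0.9]
width: 44.6
grip_force: 62.4
```

```bash
python3 - <<'E'
from rel import *
rel(637.7,-96.2,45,-3.8)
save('wrist','w8')
E
```

```text
at [637.  -94.9  69.6] shift rows [0.04 0.06 1.23] turn rows [-0.    0.02 -0.01] j7 -1.78 F [-0.4 -1.7 -0.9] w 44.6 t 31.1
```

View pics/w8.png

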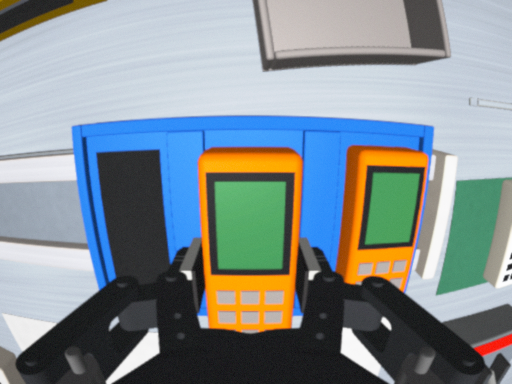

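The first handset is seated in nest0 and the second is over nest1. Lower.

{"name": "apply_moves", "arguments": {
  "increments": [
    [[0, 0.05, 0.5, 0, 0, 0], [0, 0, 0.5, 0, 0, 0], [0, 0, 0.2, 0, 0, 0], [0, 0, 0.05, 0, 0, 0], [0, 0, 0, 0, 0, 0]]
  ]
}}

```text
time: 31.7
tool_pos: [638.5, -96.5, 46.5]
eef_rot: [-0.0, 0.999, -0.033, 0.0]
wrist_force: [-0.4, 0.4, -1.8]
width: 44.7
grip_force: 62.3
```

{"name": "apply_moves", "arguments": {
  "increments": [
    [[0, 0, 0, 0, 0, 0], [0, 0, 0, 0, 0, 0], [0, 0, 0, 0, 0, 0], [0, 0, -0.5, 0, 0, 0], [0, 0, -1, 0, 0, 0]]
  ],
  "jaw": 0.4
}}

```text
time: 32.2
tool_pos: [637.4, -96.5, 75.9]
eef_rot: [-0.0, 0.999, -0.033, -0.001]
wrist_force: [0.6, 0.4, 0.2]
width: 59.7
grip_force: 0.0
```

{"name": "apply_moves", "arguments": {
  "increments": [
    [[0, 0, -1, 0, 0, 0], [0, 0, -1, 0, 0, 0], [0, 0, -1, 0, 0, 0], [0, 0, -1, 0, 0, 0], [-1, -1, -1, 0, 0, 0]]
  ],
  "jaw": 0.65
}}

```text
time: 32.7
tool_pos: [621.1, -78.6, 177.7]
eef_rot: [0.001, 0.999, -0.036, 0.001]
wrist_force: [-1.1, 0.7, 0.4]
width: 70.0
grip_force: 0.0
```

```bash
python3 - <<'E'
from rel import *
from seg import blobs
c=manip.get_calibration('top'); im=save('top','t9')
blobs(im,c,'orange',28,(180,195,320,262)); blobs(im,c,'orange',64,(220,140,340,195)); 
rel(416.9,151,120,1.3)
E
```

```text
orange c [416.9 151. ] size [105.7  45. ] longaxis deg 1.3 pxc [203.9 238.3]
at [618.9 -71.4 181.5] shift rows [-10.81 -10.43   3.05] turn rows [-0.02 -0.03 -0.73] j7 -1.76 F [-2.9  4.8  2. ] w 70.2 t 32.8
```

{"name": "apply_moves", "arguments": {
  "increments": [
    [[-1, -1, 0, 0, 0, 0], [-1, -1, 0, 0, 0, 0], [-1, -1, 0, 0, 0, 0], [-1, -1, 0, 0, 0, 0], [-1, -1, 0, 0, 0, 0]]
  ]
}}

```text
time: 33.25
tool_pos: [525.9, 32.1, 177.2]
eef_rot: [-0.0, 0.999, -0.033, 0.001]
wrist_force: [0.4, -0.0, 0.0]
width: 70.6
grip_force: 0.0
```

{"name": "apply_moves", "arguments": {
  "increments": [
    [[-1, -1, 0, 0, 0, 0], [-1, -1, 0, 0, 0, 0], [-1, -1, 0.5, 0, 0, 0], [-1, -1, 0.5, 0, 0, 0], [-1, -1, 1, 0, 0, 0]]
  ]
}}

```text
time: 33.75
tool_pos: [433.7, 138.9, 137.7]
eef_rot: [-0.001, 0.999, -0.033, 0.002]
wrist_force: [-0.1, 0.9, -1.2]
width: 70.3
grip_force: 0.0
```

{"name": "apply_moves", "arguments": {
  "increments": [
    [[-0.7, -0.3, 1, 0, 0, 0], [0, 0, 0, 0, 0, -0.7], [0, 0, 0, 0, 0, 0], [0, 0, 0, 0, 0, 0], [0, 0, 0, 0, 0, 0]]
  ]
}}

```text
time: 34.25
tool_pos: [420.6, 144.4, 116.9]
eef_rot: [-0.0, 1.0, 0.008, 0.001]
wrist_force: [-0.1, -0.5, 0.5]
width: 71.1
grip_force: 0.0
```

```bash
python3 - <<'E'
from rel import *
rel(416.9,151,8,1.3)
E
```

```text
at [420.6 144.4 116.9] shift rows [-0.19 -0.33  5.44] turn rows [-0.   -0.01 -0.06] j7 -2.23 F [-0.1 -0.5  0.5] w 71.1 t 34.2
```

{"name": "apply_moves", "arguments": {
  "increments": [
    [[-0.2, -0.3, 1, 0, 0, 0], [0, 0, 1, 0, 0, 0], [0, 0, 1, 0, 0, 0], [0, 0, 1, 0, 0, 0], [0, 0, 0.8, 0, 0, 0]]
  ]
}}

```text
time: 34.75
tool_pos: [416.3, 150.2, 19.7]
eef_rot: [-0.0, 1.0, 0.008, 0.0]
wrist_force: [0.7, 0.4, -0.6]
width: 70.5
grip_force: 0.0
```

{"name": "apply_moves", "arguments": {
  "increments": [
    [[0, 0, 0.4, 0, 0, 0], [0, 0, 0.2, 0, 0, 0], [0, 0, 0, 0, 0, 0], [0, 0, 0, 0, 0, 0], [0, 0, 0, 0, 0, 0]]
  ]
}}

```text
time: 35.25
tool_pos: [416.3, 150.6, 8.9]
eef_rot: [-0.0, 1.0, 0.009, 0.001]
wrist_force: [-0.2, -0.2, -1.0]
width: 70.5
grip_force: 0.0
```

{"name": "apply_moves", "arguments": {
  "increments": [
    [[0, 0, 0, 0, 0, 0], [0, 0, 0, 0, 0, 0], [0, 0, 0, 0, 0, 0], [0, 0, 0, 0, 0, 0], [0, 0, 0, 0, 0, 0]]
  ],
  "jaw": -1
}}

```text
time: 35.75
tool_pos: [416.1, 150.5, 9.0]
eef_rot: [-0.0, 1.0, 0.009, 0.001]
wrist_force: [-0.2, -0.6, 8.6]
width: 44.7
grip_force: 60.9
```

{"name": "apply_moves", "arguments": {
  "increments": [
    [[0, 0, -0.5, 0, 0, 0], [0, 0, -1, 0, 0, 0], [0, 0, -1, 0, 0, 0], [0, 0, -1, 0, 0, 0], [0, 0, -1, 0, 0, 0]]
  ]
}}

```text
time: 36.25
tool_pos: [415.4, 150.3, 99.6]
eef_rot: [-0.0, 1.0, 0.009, -0.0]
wrist_force: [0.6, -0.1, -1.2]
width: 44.7
grip_force: 61.8
```

{"name": "apply_moves", "arguments": {
  "increments": [
    [[0, 0, -1, 0, 0, 0.7], [0, 0, -0.5, 0, 0, 0], [0, 0, 0, 0, 0, 0], [0, 0, 0, 0, 0, 0], [0, 0, 0, 0, 0, 0]]
  ]
}}

```text
time: 36.75
tool_pos: [415.2, 150.2, 127.5]
eef_rot: [0.0, 0.999, -0.033, -0.001]
wrist_force: [0.0, 0.8, -1.1]
width: 44.4
grip_force: 61.9
```

```bash
python3 - <<'E'
from rel import *
rel(643,-16.4,46,-3.8)
E
```

```text
at [415.2 150.2 127.5] shift rows [11.91  7.56  4.06] turn rows [0.01 0.01 0.01] j7 -2.3 F [ 0.   0.8 -1.1] w 44.4 t 36.8
```

{"name": "apply_moves", "arguments": {
  "increments": [
    [[1, 0.6, 0, 0, 0, 0], [1, 0.6, 0, 0, 0, 0], [1, 0.6, 0, 0, 0, 0], [1, 0.6, 0, 0, 0, 0], [1, 0.6, 0, 0, 0, 0]]
  ]
}}

```text
time: 37.25
tool_pos: [511.7, 83.3, 127.1]
eef_rot: [0.0, 0.999, -0.033, -0.001]
wrist_force: [1.0, 1.1, -0.6]
width: 44.8
grip_force: 61.9
```

{"name": "apply_moves", "arguments": {
  "increments": [
    [[1, 0.6, 0, 0, 0, 0], [1, 0.6, 0, 0, 0, 0], [1, 0.6, 0, 0, 0, 0], [1, 0.6, 0, 0, 0, 0], [1, 0.6, 0, 0, 0, 0]]
  ]
}}

```text
time: 37.75
tool_pos: [607.5, 16.8, 126.8]
eef_rot: [0.0, 0.999, -0.033, -0.001]
wrist_force: [-0.4, 1.0, -1.8]
width: 44.9
grip_force: 61.9
```

{"name": "apply_moves", "arguments": {
  "increments": [
    [[1, 0.7, 0, 0, 0, 0], [0.9, 0.8, 0, 0, 0, 0], [0, 0, 1, 0, 0, 0], [0, 0, 1, 0, 0, 0], [0, 0, 0.8, 0, 0, 0]]
  ]
}}

```text
time: 38.25
tool_pos: [642.2, -15.2, 69.5]
eef_rot: [-0.0, 0.999, -0.033, -0.002]
wrist_force: [-0.8, 0.9, -0.3]
width: 45.1
grip_force: 62.0
```

```bash
python3 - <<'E'
from rel import *
rel(643,-16.4,45,-3.8)
save('wrist','w10')
E
```

```text
at [642.2 -15.2  69.5] shift rows [0.05 0.06 1.22] turn rows [0.   0.03 0.  ] j7 -1.92 F [-0.8  0.9 -0.3] w 45.1 t 38.2
```

View pics/w10.png

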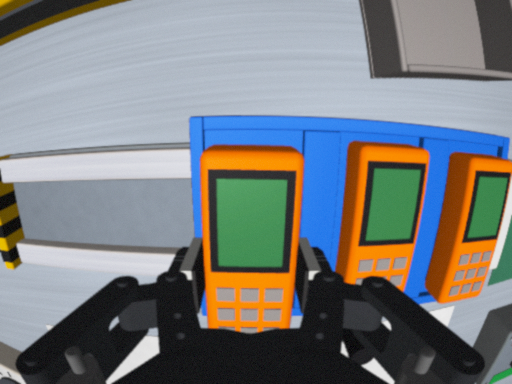

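Third handset over nest2, the other two seated. Lower and release, then go to the knob.

{"name": "apply_moves", "arguments": {
  "increments": [
    [[0, 0.05, 0.5, 0, 0, 0], [0, 0, 0.5, 0, 0, 0], [0, 0, 0.2, 0, 0, 0], [0, 0, 0.05, 0, 0, 0], [0, 0, 0, 0, 0, 0]]
  ]
}}

```text
time: 38.8
tool_pos: [643.4, -16.0, 47.6]
eef_rot: [-0.0, 0.999, -0.033, 0.0]
wrist_force: [0.1, -0.0, -1.5]
width: 44.7
grip_force: 61.9
```

{"name": "apply_moves", "arguments": {
  "increments": [
    [[0, 0, 0, 0, 0, 0], [0, 0, 0, 0, 0, 0], [0, 0, 0, 0, 0, 0], [0, 0, -0.5, 0, 0, 0], [0, 0, -1, 0, 0, 0]]
  ],
  "jaw": 0.4
}}

```text
time: 39.3
tool_pos: [642.3, -16.1, 76.9]
eef_rot: [0.0, 0.999, -0.033, -0.001]
wrist_force: [1.6, 0.3, -0.1]
width: 59.5
grip_force: 0.0
```

{"name": "apply_moves", "arguments": {
  "increments": [
    [[0, 0, -1, 0, 0, 0], [0, 0, -1, 0, 0, 0], [0, 0, -1, 0, 0, 0], [0, 0, -1, 0, 0, 0], [-1, -1, -1, 0, 0, 0]]
  ]
}}

```text
time: 39.8
tool_pos: [626.2, 1.7, 178.6]
eef_rot: [0.001, 0.999, -0.036, 0.001]
wrist_force: [0.4, 1.2, 0.4]
width: 59.9
grip_force: 0.0
```

{"name": "apply_moves", "arguments": {
  "increments": [
    [[-1, -1, 0, 0, 0, 0], [-1, -1, 0, 0, 0, 0], [-1, -1, 0, 0, 0, 0], [-1, -1, 0, 0, 0, 0], [-1, -1, 0, 0, 0, 0]]
  ]
}}

```text
time: 40.3
tool_pos: [530.8, 112.6, 178.3]
eef_rot: [-0.0, 0.999, -0.033, 0.001]
wrist_force: [1.2, 1.1, 0.5]
width: 59.9
grip_force: 0.0
```

{"name": "apply_moves", "arguments": {
  "increments": [
    [[-1, -1, 0, 0, 0, 0], [-1, -1, 0, 0, 0, 0], [-1, -1, 0, 0, 0, 0], [-0.9, -1, 0, 0, 0, 0], [-0.9, -1, 0, 0, 0, 0]]
  ]
}}

```text
time: 40.8
tool_pos: [441.6, 218.7, 178.3]
eef_rot: [-0.0, 0.999, -0.033, 0.001]
wrist_force: [0.4, 0.6, 0.4]
width: 59.7
grip_force: 0.0
```

{"name": "apply_moves", "arguments": {
  "increments": [
    [[0, 0, 0, 0, 0, -1], [0, 0, 0, 0, 0, -1], [0, 0, 0, 0, 0, -1], [0, 0, 0, 0, 0, -1], [0, 0, 0, 0, 0, -1]]
  ]
}}

```text
time: 41.3
tool_pos: [442.4, 217.9, 178.2]
eef_rot: [0.0, 0.964, 0.266, 0.001]
wrist_force: [0.6, -0.2, -0.0]
width: 59.6
grip_force: 0.0
```

{"name": "apply_moves", "arguments": {
  "increments": [
    [[0, 0, 0, 0, 0, -1], [0, 0, 0, 0, 0, -1], [0, 0, 0, 0, 0, -1], [0, 0, 0, 0, 0, -1], [0, 0, 0, 0, 0, -1]]
  ]
}}

```text
time: 41.8
tool_pos: [442.5, 217.9, 178.2]
eef_rot: [0.0, 0.842, 0.539, 0.001]
wrist_force: [-0.2, -0.2, -0.2]
width: 59.9
grip_force: 0.0
```

{"name": "apply_moves", "arguments": {
  "increments": [
    [[0, 0, 0, 0, 0, -1], [0, 0, 0, 0, 0, -1], [0, 0, 0, 0, 0, -0.2], [0, 0, 0, 0, 0, 0], [0, 0, 0, 0, 0, 0]]
  ]
}}

```text
time: 42.3
tool_pos: [442.4, 217.8, 177.6]
eef_rot: [0.0, 0.766, 0.642, 0.0]
wrist_force: [0.2, 1.0, -0.5]
width: 59.5
grip_force: 0.0
```

```bash
python3 - <<'E'
from rel import *
from seg import blobs
rel(393.5,316,120,80)
c=manip.get_calibration('top'); im=save('top','t11')
blobs(im,c,'orange',28,(180,195,320,262)); blobs(im,c,'orange',64,(220,140,340,195)); 
cal=manip.get_calibration('wrist'); np.save('w11.npy',np.array([cal['T']])); save('wrist','w11')
E
```

```text
at [442.4 217.8 177.6] shift rows [ 4.41 -3.27  2.88] turn rows [ 0.   -0.   -0.01] j7 -1.14 F [ 0.2  1.  -0.5] w 59.5 t 42.3
orange c [ 630.4 -172.8] size [108.8  44.2] longaxis deg -3.4 pxc [306.2 173.5]
orange c [638.6 -93.7] size [109.9  44.1] longaxis deg -4.1 pxc [281.6 170.5]
orange c [644.2 -14. ] size [109.3  43.8] longaxis deg -4.5 pxc [256.9 168.4]
```

View pics/w11.png

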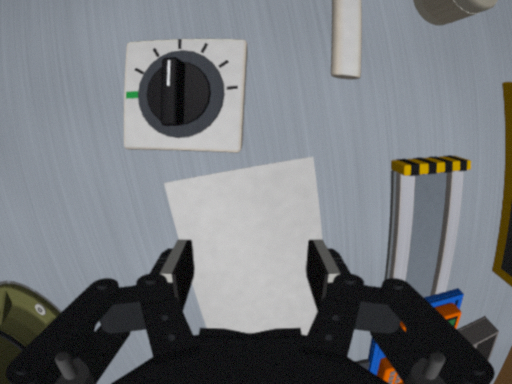

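Wrist view: knob bar from (171,57) to (173,124), mark at the upper end, tick (132,95), disc centre (181,93).

```bash
python3 - <<'E'
from rel import *
c=manip.get_calibration('wrist'); c['T']=np.load('w11.npy')[0]
a=ray('wrist',169,57,84,c);b=ray('wrist',173,124,84,c);print(a,b,(a+b)/2,np.linalg.norm(a-b),np.degrees(np.arctan2(*(a-b)[1::-1])))
print(ray('wrist',181,93,52,c),ray('wrist',132,95,40,c))
P=[ray('wrist',u,v,40,c)[:2] for u,v in((126,41),(246,39),(242,152),(124,149))]; print(np.mean(P,0),P)
E
```

```text
[399.69716918 345.52327961  84.        ] [392.75753491 291.09189668  84.        ] [396.22735205 318.30758815  84.        ] 54.871978014911676 82.73437174627064
[397.14250847 317.53698373  52.        ] [345.79602894 329.05649925  40.        ]
[394.52887213 318.50120253] [array([348.92883581, 385.06689095]), array([463.20439832, 357.659718  ]), array([440.73506941, 252.51942264]), array([325.24718497, 278.75877854])]
```

{"name": "apply_moves", "arguments": {
  "increments": [
    [[0.9, -0.65, 0, 0, 0, 0], [0.9, -0.65, 0, 0, 0, 0], [0.9, -0.65, 0, 0, 0, 0], [0.9, -0.65, 0, 0, 0, 0], [0.9, -0.6, 0, 0, 0, -0.3]]
  ],
  "jaw": 0.2
}}

```text
time: 42.9
tool_pos: [394.2, 318.4, 177.5]
eef_rot: [0.0, 0.754, 0.657, 0.0]
wrist_force: [1.0, 0.1, -0.1]
width: 51.4
grip_force: 0.0
```

{"name": "apply_moves", "arguments": {
  "increments": [
    [[0, 0, 1, 0, 0, 0], [0, 0, 1, 0, 0, 0], [0, 0, 1, 0, 0, 0], [0, 0, 0, 0, 0, 0], [0, 0, 0, 0, 0, 0]]
  ]
}}

```text
time: 43.4
tool_pos: [394.6, 317.7, 117.6]
eef_rot: [-0.0, 0.754, 0.657, -0.0]
wrist_force: [-0.4, 0.2, 0.6]
width: 51.6
grip_force: 0.0
```

```bash
python3 - <<'E'
from rel import *
rel(395.5,317.5,58,82)
E
```

```text
at [394.6 317.7 117.6] shift rows [-0.01  0.05  2.98] turn rows [-0.    0.    0.02] j7 -1.41 F [-0.4  0.2  0.6] w 51.6 t 43.4
```

{"name": "apply_moves", "arguments": {
  "increments": [
    [[0, 0.05, 1, 0, 0, 0], [0, 0, 1, 0, 0, 0], [0, 0, 0.8, 0, 0, 0], [0, 0, 0.15, 0, 0, 0], [0, 0, 0, 0, 0, 0]]
  ]
}}

```text
time: 43.9
tool_pos: [396.1, 317.8, 59.0]
eef_rot: [-0.0, 0.754, 0.657, 0.0]
wrist_force: [0.3, 0.9, 0.5]
width: 51.4
grip_force: 0.0
```

{"name": "apply_moves", "arguments": {
  "increments": [
    [[0, 0, 0, 0, 0, 0], [0, 0, 0, 0, 0, 0], [0, 0, 0, 0, 0, 0], [0, 0, 0, 0, 0, 0], [0, 0, 0, 0, 0, 0]]
  ],
  "jaw": -1
}}

```text
time: 44.4
tool_pos: [394.0, 317.8, 59.3]
eef_rot: [-0.0, 0.754, 0.657, -0.0]
wrist_force: [-7.0, -1.8, 9.2]
width: 12.9
grip_force: 59.1
```

{"name": "apply_moves", "arguments": {
  "increments": [
    [[0, 0, 0, 0, 0, -0.5], [0, 0, 0, 0, 0, -0.5], [0, 0, 0, 0, 0, -0.5], [0, 0, 0, 0, 0, -0.5], [0, 0, 0, 0, 0, -0.5]]
  ]
}}

```text
time: 44.9
tool_pos: [394.4, 317.9, 59.3]
eef_rot: [-0.0, 0.646, 0.763, -0.0]
wrist_force: [-6.6, -0.8, 7.2]
width: 12.9
grip_force: 59.0
```

```bash
python3 - <<'E'
from rel import *
rel(395.5,317.5,58,167.5); print(manip.state()['torque'])
E
```

```text
at [394.4 317.9  59.3] shift rows [-0.03  0.05  0.07] turn rows [-0.   -0.01 -9.89] j7 -1.26 F [-6.6 -0.8  7.2] w 12.9 t 44.9
[-0.16618095  1.28137379 -0.05966551]
```

{"name": "apply_moves", "arguments": {
  "increments": [
    [[0, 0, 0, 0, 0, -0.8], [0, 0, 0, 0, 0, -0.8], [0, 0, 0, 0, 0, -0.8], [0, 0, 0, 0, 0, -0.8], [0, 0, 0, 0, 0, -0.8]]
  ]
}}

```text
time: 45.4
tool_pos: [394.9, 318.1, 59.3]
eef_rot: [-0.0, 0.445, 0.895, 0.0]
wrist_force: [-4.7, -0.8, 5.4]
width: 13.1
grip_force: 58.7
```

{"name": "apply_moves", "arguments": {
  "increments": [
    [[0, 0, 0, 0, 0, -0.8], [0, 0, 0, 0, 0, -0.8], [0, 0, 0, 0, 0, -0.8], [0, 0, 0, 0, 0, -0.8], [0, 0, 0, 0, 0, -0.8]]
  ]
}}

```text
time: 45.9
tool_pos: [395.2, 318.6, 59.3]
eef_rot: [-0.0, 0.22, 0.976, 0.001]
wrist_force: [-3.8, 0.6, 4.0]
width: 13.0
grip_force: 58.5
```

{"name": "apply_moves", "arguments": {
  "increments": [
    [[0, 0, 0, 0, 0, -0.4], [0, 0, 0, 0, 0, -0.4], [0, 0, 0, 0, 0, -0.2], [0, 0, 0, 0, 0, -0.2], [0, 0, 0, 0, 0, 0]]
  ]
}}

```text
time: 46.4
tool_pos: [395.3, 318.8, 59.3]
eef_rot: [-0.0, 0.151, 0.989, 0.001]
wrist_force: [-2.7, 1.3, 5.4]
width: 13.0
grip_force: 58.7
```

```bash
python3 - <<'E'
from rel import *
rel(395.5,317.5,58,167.5); print(manip.state()['torque'])
E
```

```text
at [395.3 318.8  59.3] shift rows [-0.03 -0.06  0.07] turn rows [ 0.02 -0.   -0.7 ] j7 -0.36 F [-2.7  1.3  5.4] w 13.0 t 46.4
[0.45951712 0.8007586  0.0668067 ]
```

{"name": "apply_moves", "arguments": {
  "increments": [
    [[0, 0, 0, 0, 0, -0.2], [0, 0, 0, 0, 0, -0.2], [0, 0, 0, 0, 0, -0.2], [0, 0, 0, 0, 0, -0.1], [0, 0, 0, 0, 0, -0.1]]
  ]
}}

```text
time: 46.9
tool_pos: [395.3, 318.8, 59.3]
eef_rot: [-0.0, 0.104, 0.995, 0.001]
wrist_force: [-4.4, 1.4, 6.4]
width: 13.0
grip_force: 60.3
```

```bash
python3 - <<'E'
from rel import *
rel(395.5,317.5,58,167.5); print(manip.state()['torque'])
E
```

```text
at [395.3 318.8  59.3] shift rows [-0.02 -0.06  0.07] turn rows [ 0.02 -0.01  0.08] j7 -0.28 F [-4.4  1.4  6.4] w 13.0 t 46.9
[ 0.66958754  1.11168877 -1.01649835]
```

Torque hit −1.0 N·m at yaw 168°, which is the zero stop. Release and go to the post.

{"name": "apply_moves", "arguments": {
  "increments": [
    [[0, 0, 0, 0, 0, 0], [0, 0, 0, 0, 0, 0], [0, 0, 0, 0, 0, 0], [0, 0, -0.5, 0, 0, 0], [0, 0, -1, 0, 0, 0]]
  ],
  "jaw": 0.3
}}

```text
time: 47.4
tool_pos: [395.4, 316.6, 88.1]
eef_rot: [-0.001, 0.104, 0.995, -0.001]
wrist_force: [0.5, -0.3, 0.2]
width: 55.3
grip_force: 0.0
```

{"name": "apply_moves", "arguments": {
  "increments": [
    [[0, 0, -1, 0, 0, 0], [0, 0, -1, 0, 0, 0], [0, 0, -1, 0, 0, 0], [0, 0, -1, 0, 0, 0], [0, 0, -0.5, 0, 0, -0.6]]
  ]
}}

```text
time: 47.9
tool_pos: [395.9, 317.9, 180.7]
eef_rot: [0.001, 0.068, 0.998, 0.001]
wrist_force: [-1.3, 0.6, 0.1]
width: 55.3
grip_force: 0.0
```

{"name": "apply_moves", "arguments": {
  "increments": [
    [[0, 0, 0, 0, 0, -0.6], [-0.3, -1, 0, 0, 0, 0], [-0.3, -1, 0, 0, 0, 0], [-0.3, -1, 0, 0, 0, 0], [-0.3, -1, 0, 0, 0, 0]]
  ]
}}

```text
time: 48.4
tool_pos: [414.6, 235.1, 178.9]
eef_rot: [0.0, 0.032, 0.999, -0.0]
wrist_force: [0.1, -0.0, 0.1]
width: 55.3
grip_force: 0.0
```

{"name": "apply_moves", "arguments": {
  "increments": [
    [[-0.3, -1, 0, 0, 0, 0], [-0.3, -1, 0, 0, 0, 0], [-0.3, -1, 0, 0, 0, 0], [-0.3, -1, 0, 0, 0, 0], [-0.3, -1, 0, 0, 0, 0]]
  ]
}}

```text
time: 48.9
tool_pos: [438.2, 133.4, 178.9]
eef_rot: [0.0, 0.032, 0.999, -0.0]
wrist_force: [0.4, -0.2, -0.6]
width: 55.5
grip_force: 0.0
```

```bash
python3 - <<'E'
from rel import *
from seg import blobs
rel(546.6,-91.3,120,176.2)
c=manip.get_calibration('top'); im=save('top','t12')
cv2.imwrite('pics/c12.png',np.hstack([cv2.resize(im[...,::-1][213:273,120:180],(400,400),interpolation=cv2.INTER_CUBIC),cv2.resize(im[...,::-1][130:210,230:330],(400,400),interpolation=cv2.INTER_CUBIC)]))
blobs(im,c,'orange',28,(180,195,320,262)); blobs(im,c,'orange',64,(220,140,340,195));blobs(im,c,'blue',43,(220,140,340,205)); 
E
```

```text
at [438.2 133.4 178.9] shift rows [ -6.12 -10.86   2.95] turn rows [-0.    0.    0.02] j7 0.36 F [ 0.4 -0.2 -0.6] w 55.5 t 48.9
orange c [ 630.4 -172.8] size [108.8  44.2] longaxis deg -3.4 pxc [306.2 173.5]
orange c [638.6 -93.9] size [109.7  44. ] longaxis deg -3.4 pxc [281.7 170.7]
orange c [644.1 -14.2] size [109.8  43.9] longaxis deg -5.1 pxc [256.9 168.2]
blue c [637.3 -95.2] size [232.9 138.2] longaxis deg 86.2 pxc [281.7 172.1]
```

View pics/c12.png

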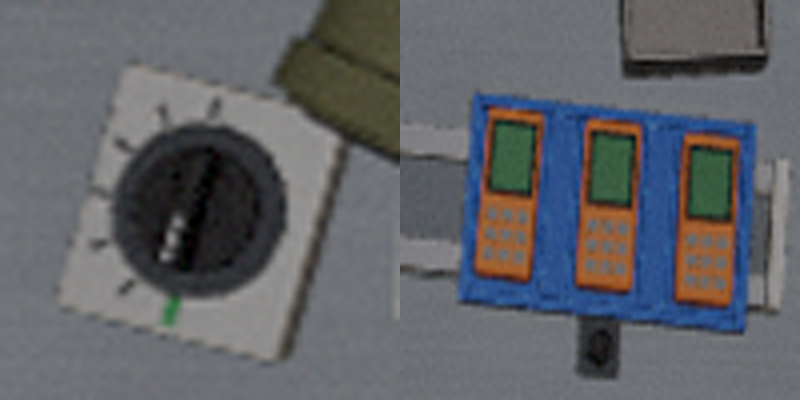

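The knob's mark is at the green tick, and all three handsets lie flat in their nests. Grip the post.

{"name": "apply_moves", "arguments": {
  "increments": [
    [[-0.6, -1, 0, 0, 0, 0], [-0.6, -1, 0, 0, 0, 0], [-0.6, -1, 0, 0, 0, 0], [-0.6, -1, 0, 0, 0, 0], [-0.6, -1, 0, 0, 0, 0]]
  ]
}}

```text
time: 49.45
tool_pos: [491.9, 29.7, 178.9]
eef_rot: [0.0, 0.032, 0.999, -0.0]
wrist_force: [0.6, 0.2, -0.5]
width: 55.6
grip_force: 0.0
```

{"name": "apply_moves", "arguments": {
  "increments": [
    [[-0.6, -1, 0, 0, 0, 0], [-0.6, -1, 0, 0, 0, 0], [-0.6, -1, 0, 0, 0, 0], [-0.6, -1, 0, 0, 0, 0], [-0.6, -1, 0, 0, 0, 0]]
  ]
}}

```text
time: 49.95
tool_pos: [545.4, -73.9, 178.9]
eef_rot: [0.0, 0.032, 0.999, -0.0]
wrist_force: [0.9, -0.0, 0.6]
width: 55.5
grip_force: 0.0
```

{"name": "apply_moves", "arguments": {
  "increments": [
    [[-0.1, -0.9, 0.5, 0, 0, 0], [0, 0, 1, 0, 0, 0], [0, 0, 1, 0, 0, 0], [0, 0, 0.4, 0, 0, 0], [0, 0, 0, 0, 0, 0]]
  ]
}}

```text
time: 50.45
tool_pos: [544.9, -91.2, 119.3]
eef_rot: [-0.001, 0.032, 0.999, 0.0]
wrist_force: [-0.3, 0.7, 0.5]
width: 55.8
grip_force: 0.0
```

```bash
python3 - <<'E'
from rel import *
rel(546.6,-91.3,47,176.2)
E
```

```text
at [544.9 -91.2 119.3] shift rows [-0.09 -0.    3.61] turn rows [ 0.   -0.02  0.02] j7 0.76 F [-0.3  0.7  0.5] w 55.8 t 50.5
```

Grip, then push home toward +y (tool +y is along the rail).

{"name": "apply_moves", "arguments": {
  "increments": [
    [[-0.1, 0, 1, 0, 0, 0], [0, 0, 1, 0, 0, 0], [0, 0, 1, 0, 0, 0], [0, 0, 0.6, 0, 0, 0], [0, 0, 0, 0, 0, 0]]
  ]
}}

```text
time: 50.95
tool_pos: [547.5, -91.2, 47.6]
eef_rot: [-0.001, 0.032, 0.999, 0.0]
wrist_force: [0.2, -0.1, 0.6]
width: 55.3
grip_force: 0.0
```

{"name": "apply_moves", "arguments": {
  "increments": [
    [[0, 0, 0, 0, 0, 0], [0, 0, 0, 0, 0, 0], [0, 0, 0, 0, 0, 0], [0, 0, 0, 0, 0, 0], [0, 0, 0, 0, 0, 0]]
  ],
  "jaw": -1
}}

```text
time: 51.45
tool_pos: [548.6, -91.1, 49.6]
eef_rot: [0.001, 0.032, 0.999, -0.0]
wrist_force: [-2.1, 0.6, 6.5]
width: 17.7
grip_force: 58.4
```

{"name": "apply_moves", "arguments": {
  "increments": [
    [[0, 0.3, 0, 0, 0, 0], [0, 0.5, 0, 0, 0, 0], [0, 0.7, 0, 0, 0, 0], [0, 0.7, 0, 0, 0, 0], [0, 0.7, 0, 0, 0, 0]]
  ]
}}

```text
time: 51.95
tool_pos: [552.4, -33.6, 49.6]
eef_rot: [0.001, 0.033, 0.999, -0.001]
wrist_force: [0.2, -3.1, 6.1]
width: 18.0
grip_force: 58.5
```

{"name": "apply_moves", "arguments": {
  "increments": [
    [[0, 0.7, 0, 0, 0, 0], [0, 0.7, 0, 0, 0, 0], [0, 0.7, 0, 0, 0, 0], [0, 0.7, 0, 0, 0, 0], [0, 0.7, 0, 0, 0, 0]]
  ]
}}

```text
time: 52.45
tool_pos: [557.0, 36.4, 49.6]
eef_rot: [0.001, 0.032, 0.999, -0.001]
wrist_force: [0.0, -3.4, 5.4]
width: 17.8
grip_force: 58.4
```

```bash
python3 - <<'E'
from rel import *
rel(557.2,68.5,48,176.2)
E
```

```text
at [557.   36.4  49.6] shift rows [0.1  1.6  0.08] turn rows [-0.01  0.02  0.01] j7 0.46 F [ 0.  -3.4  5.4] w 17.8 t 52.5
```

{"name": "apply_moves", "arguments": {
  "increments": [
    [[0, 0.5, 0, 0, 0, 0], [0, 0.5, 0, 0, 0, 0], [0, 0.3, 0, 0, 0, 0], [0, 0.2, 0, 0, 0, 0], [0, 0.1, 0, 0, 0, 0]]
  ]
}}

```text
time: 52.95
tool_pos: [559.1, 68.5, 49.6]
eef_rot: [0.001, 0.032, 0.999, -0.0]
wrist_force: [-1.2, -6.6, 11.9]
width: 18.1
grip_force: 59.9
```

{"name": "apply_moves", "arguments": {
  "increments": [
    [[0, 0.05, 0, 0, 0, 0], [0, 0.05, 0, 0, 0, 0], [0, 0.05, 0, 0, 0, 0], [0, 0, 0, 0, 0, 0], [0, 0, 0, 0, 0, 0]]
  ]
}}

```text
time: 53.45
tool_pos: [559.2, 68.5, 49.5]
eef_rot: [0.001, 0.033, 0.999, -0.003]
wrist_force: [-1.2, -9.6, 13.1]
width: 18.0
grip_force: 60.1
```

At the yellow stop with −9.6 N. Release, lift, and head to the isolator.

{"name": "apply_moves", "arguments": {
  "increments": [
    [[0, 0, 0, 0, 0, 0], [0, 0, 0, 0, 0, 0], [0, 0, 0, 0, 0, 0], [0, 0, -0.5, 0, 0, 0], [0, 0, -1, 0, 0, 0]]
  ],
  "jaw": 0.3
}}

```text
time: 53.95
tool_pos: [557.5, 71.5, 77.9]
eef_rot: [-0.001, 0.032, 0.999, 0.0]
wrist_force: [-0.5, -0.1, 0.1]
width: 55.3
grip_force: 0.0
```

{"name": "apply_moves", "arguments": {
  "increments": [
    [[0, 0, -1, 0, 0, 0], [0, 0, -1, 0, 0, 0], [0, 0, -1, 0, 0, 0], [0, 0, -1, 0, 0, 0], [0, 0, -1, 0, 0, 0]]
  ]
}}

```text
time: 54.45
tool_pos: [558.2, 72.0, 179.8]
eef_rot: [0.0, 0.032, 1.0, 0.0]
wrist_force: [0.6, -0.5, -0.6]
width: 55.6
grip_force: 0.0
```

{"name": "apply_moves", "arguments": {
  "increments": [
    [[0.4, -1, -1, 0, 0, 0], [0.4, -1, 0, 0, 0, 0], [0.4, -1, 0, 0, 0, 0], [0.4, -1, 0, 0, 0, 0], [0.4, -1, 0, 0, 0, 0]]
  ],
  "jaw": -1
}}

```text
time: 54.95
tool_pos: [511.5, -26.0, 198.9]
eef_rot: [0.0, 0.032, 1.0, 0.0]
wrist_force: [0.8, 0.3, 0.3]
width: -0.3
grip_force: 0.0
```

{"name": "apply_moves", "arguments": {
  "increments": [
    [[0.4, -1, 0, 0, 0, 0], [0.4, -1, 0, 0, 0, 0], [0.4, -1, 0, 0, 0, 0], [0.4, -1, 0, 0, 0, 0], [0.4, -1, 0, 0, 0, 0]]
  ]
}}

```text
time: 55.45
tool_pos: [465.3, -123.2, 198.9]
eef_rot: [0.0, 0.032, 1.0, 0.0]
wrist_force: [0.1, -1.1, -0.1]
width: 0.3
grip_force: 0.0
```

{"name": "apply_moves", "arguments": {
  "increments": [
    [[0.4, -1, 0, 0, 0, 0], [0.4, -1, 0, 0, 0, 0], [0.4, -1, 0, 0, 0, 0], [0.4, -1, 0, 0, 0, 0], [0.4, -1, 0, 0, 0, 0]]
  ]
}}

```text
time: 55.95
tool_pos: [419.1, -220.5, 198.9]
eef_rot: [0.0, 0.032, 1.0, 0.0]
wrist_force: [0.1, -0.2, 0.8]
width: -0.1
grip_force: 0.0
```

```bash
python3 - <<'E'
from rel import *
from seg import blobs
rel(352,-351,200,180)
c=manip.get_calibration('top'); im=save('top','t13')
for n in ('orange',): blobs(im,c,n,28,(180,205,320,262)); blobs(im,c,n,64,(180,140,340,195))
blobs(im,c,'blue',43,(180,140,340,205)); blobs(im,c,'red',132,(340,205,400,262),8)
E
```

```text
at [ 419.1 -220.5  198.9] shift rows [ 2.94 -6.72 -0.06] turn rows [ 0.    0.   -0.53] j7 1.16 F [ 0.1 -0.2  0.8] w -0.1 t 56.0
orange c [641.1 -14.3] size [108.6  43.4] longaxis deg -3.0 pxc [257. 169.]
orange c [649.3  64.6] size [109.8  44.3] longaxis deg -3.5 pxc [232.5 166. ]
orange c [654.8 144.7] size [109.4  46.3] longaxis deg -5.0 pxc [207.6 163.9]
blue c [648.3  65. ] size [234.3 137.9] longaxis deg 86.2 pxc [232.7 167.9]
```

Carrier is back at its starting position with all three handsets in it. Switch the isolator on.

{"name": "apply_moves", "arguments": {
  "increments": [
    [[0.5, -1, 0, 0, 0, 0], [0.5, -1, 0, 0, 0, 0], [0.5, -1, 0, 0, 0, 0], [0.5, -1, 0, 0, 0, 0], [0.5, -1, 0, 0, 0, 0]]
  ]
}}

```text
time: 56.5
tool_pos: [362.9, -317.1, 198.9]
eef_rot: [0.0, 0.032, 1.0, -0.0]
wrist_force: [-0.5, 0.2, 0.3]
width: 0.1
grip_force: 0.0
```

{"name": "apply_moves", "arguments": {
  "increments": [
    [[0.5, -1, 0, 0, 0, 0], [0, -0.7, 0, 0, 0, -0.5], [0, 0, 0, 0, 0, 0], [0, 0, 0, 0, 0, 0], [0, 0, 0, 0, 0, 0]]
  ]
}}

```text
time: 57.0
tool_pos: [351.5, -348.9, 198.7]
eef_rot: [0.0, 0.002, 1.0, 0.0]
wrist_force: [0.1, 0.3, 0.7]
width: 0.2
grip_force: 0.0
```

```bash
python3 - <<'E'
from rel import *
rel(352,-351,115,180)
E
```

```text
at [ 351.5 -348.9  198.7] shift rows [-0.02 -0.11  4.18] turn rows [ 0.    0.   -0.03] j7 1.51 F [0.1 0.3 0.7] w 0.2 t 57.0
```

{"name": "apply_moves", "arguments": {
  "increments": [
    [[0, 0, 1, 0, 0, 0], [0, 0, 1, 0, 0, 0], [0, 0, 1, 0, 0, 0], [0, 0, 1, 0, 0, 0], [0, 0, 0.2, 0, 0, 0]]
  ]
}}

```text
time: 57.5
tool_pos: [350.4, -348.8, 112.9]
eef_rot: [-0.001, 0.001, 1.0, 0.001]
wrist_force: [0.2, 0.5, 1.0]
width: 0.1
grip_force: 0.0
```

{"name": "apply_moves", "arguments": {
  "increments": [
    [[-0.4, 0, 0, 0, 0, 0], [-0.4, 0, 0, 0, 0, 0], [-0.4, 0, 0, 0, 0, 0], [-0.4, 0, 0, 0, 0, 0], [-0.4, 0, 0, 0, 0, 0]]
  ]
}}

```text
time: 58.0
tool_pos: [392.0, -350.3, 114.7]
eef_rot: [0.0, 0.002, 1.0, -0.0]
wrist_force: [-1.2, -0.7, 2.0]
width: -0.2
grip_force: 0.8
```

{"name": "apply_moves", "arguments": {
  "increments": [
    [[-0.4, 0, 0, 0, 0, 0], [-0.4, 0, 0, 0, 0, 0], [-0.4, 0, 0, 0, 0, 0], [-0.4, 0, 0, 0, 0, 0], [-0.2, 0, 0, 0, 0, 0]]
  ]
}}

```text
time: 58.5
tool_pos: [428.3, -350.2, 114.4]
eef_rot: [0.001, 0.002, 1.0, 0.0]
wrist_force: [-0.1, -0.8, -0.5]
width: 0.3
grip_force: 0.0
```

{"name": "apply_moves", "arguments": {
  "increments": [
    [[0, 0, 0, 0, 0, 0], [0, 0, 0, 0, 0, 0], [0, 0, 0, 0, 0, 0], [0.5, 0, 0, 0, 0, 0], [1, 0, -1, 0, 0, 0]]
  ]
}}

```text
time: 59.0
tool_pos: [395.7, -349.7, 132.7]
eef_rot: [-0.001, 0.002, 1.0, 0.001]
wrist_force: [-0.3, -0.0, -0.1]
width: -0.1
grip_force: 0.0
```

{"name": "apply_moves", "arguments": {
  "increments": [
    [[1, 0, -1, 0, 0, 0], [1, 0, -1, 0, 0, 0], [0, 1, -1, 0, 0, 0], [0, 1, -1, 0, 0, 0], [0, 1, 0, 0, 0, 0]]
  ]
}}

```text
time: 59.5
tool_pos: [357.4, -289.7, 216.1]
eef_rot: [0.001, 0.003, 1.0, -0.001]
wrist_force: [0.6, 0.0, -0.3]
width: 0.1
grip_force: 0.0
```

```bash
python3 - <<'E'
from rel import *
from seg import blobs
rel(352,-351,115,180)
c=manip.get_calibration('top'); im=save('top','t14')
blobs(im,c,'red',132,(330,200,400,265),8)
cv2.imwrite('pics/c14.png',cv2.resize(im[...,::-1][110:270,10:430],(800,305),interpolation=cv2.INTER_CUBIC))
E
```

```text
at [ 357.4 -289.7  216.1] shift rows [ 0.26 -3.05  5.06] turn rows [-0.02  0.02 -0.05] j7 1.47 F [ 0.6  0.  -0.3] w 0.1 t 59.5
red c [ 478.1 -338.6] size [93.6 38.1] longaxis deg 87.2 pxc [364.1 220.5]
```

View pics/c14.png

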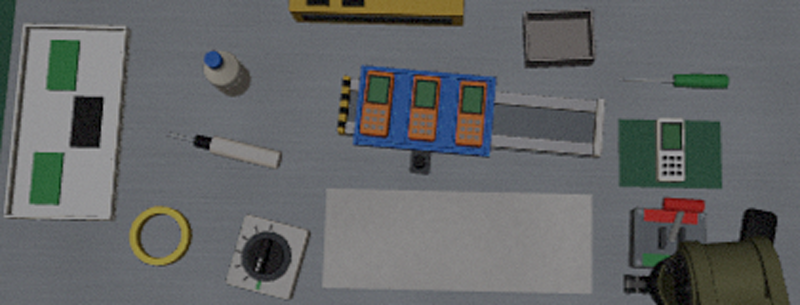

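Everything shows in place: isolator bar on red (same blob as at the start), carrier home with three orange handsets, tested handset mid-pad, knob at its tick, bystanders untouched.

```bash
python3 -c "
from workcell import manip
print(manip.finish_job())"
```

```text
the job is handed in; nothing more can be done
None
```

The changeover is done and handed in at about 60 s, in the order asked: the white tested handset is on the pad, the three orange ones are in their nests, the knob is at zero, the carrier is home and the isolator is on; the hand-in returned no verdict.

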